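# Free the seized hold-down bolt of a soldering jig and bolt a board into it

### The job

The hold-down bolt of the soldering jig has seized in its guide: work it free with short back-and-forth strokes, without dragging the jig along the bench, and draw it right back. Then lift the board with the two round coils out of the tray by its ends, set it down flat on the bench to change your grip to its long sides, and lay it flat in the jig's nest. Last, push the bolt fully home over the board's end and let go; leave the other board in the tray, and the solder spool and flux bottle where they stand.

Things in the scene. Friction and masses are not known exactly. Their poses are not given: they have to be found in the camera images.
- jig: Soldering jig: dark steel plate 130 x 220 x 12 mm on 4 mm rubber feet, 4.2 kg, standing loose on the bench; a sideways force of some 30 N or more drags it. Origin on the bench below the nest's centre; +y is the way the bolt is drawn back, z up. The plate spans x -65..65, y -55..165 mm; its top is 16 mm above the bench. Nothing on it is taller than 67 mm above the bench.
- nest (a point): Centre of the nest floor, which is the plate's top; axes as jig. The nest is 52 (x) x 68 (y) mm. At y = -34 mm an aluminium end stop, 16 mm high above the nest floor. At each corner an ear 8 mm wide and 8 mm high, covering only |y| 23..34 mm; between the ears the long sides are open down to the plate, for fingers. The board lies in it with its 62 mm length along y, either way round.
- guide (a point): Top centre of the aluminium and steel guide the bolt runs in, 25.6 mm above the nest floor. The guide spans x -30..30, y 34..75 mm in the nest's frame and bounds the nest's +y end.
- knob (a point): Middle of the bolt's upright steel thumb block: 12 mm along the bolt (y) x 22 mm across x 31 mm high, this point 36 mm and its top 51 mm above the nest floor. It stands on the flat bolt bar, 20 mm wide, 8 mm thick, top 20 mm above the nest floor. With the bolt home it is 112 mm from the nest centre along +y, with 31 mm free between block and guide. Moves with the bolt.
- bolt (a joint): Bolt travel (m): 0 = home, tongue 14 mm over the nest, underside 12 mm above its floor; grows as it is drawn back along +y; 0.040 = right back, tongue inside the guide. Rubs with about 5 N. Starts home, seized by rust: pulled, it binds hard after 6 to 12 mm; pushed back 6 mm or more and pulled again it gains about 6 mm, and so on; after three or four binds it runs and stays free.
- board_mid (a point): Centre (5 mm above its underside) of the board to fit: green circuit board on an aluminium plate, together 46 (x) x 62 (y) x 10 mm, 110 g, z up. Within 15 mm of its middle along y it carries two dark round coils side by side, low domes 20 mm in diameter and 4 mm high, too flat to grip; the last 15 mm at both ends are bare. Starts in one of the tray's two pockets.
- sinkboard_mid (a point): Centre (5 mm above its underside) of the other board, same plate size, but carrying a finned aluminium heat sink. Lies in the tray's other pocket and stays there.
- tray: Grey tray fixed to the bench, 124 (x) x 112 (y) mm; origin at the centre of its underside. Two pockets, centres at x = -30 and +30 mm, floor 12 mm above the bench. Walls 18 mm high above that floor, y -31..31 mm, stand 2 mm off the boards' long sides; the boards' ends (+y and -y) are open, with room for fingers. Boards lie with their length along y.
- spool: Blue-flanged spool of solder wire standing on its flange, 68 mm in diameter, 50 mm high; origin at the centre of its underside. Bystander.
- flux: White flux bottle with a black cap, 42 mm in diameter, 95 mm high, standing; origin at the centre of its underside. Bystander.
There are look-alikes about, which are no part of the job. Of the things that look like the tray, the smaller one is meant.

How it is judged:
On the way, in this order (a step that is already met when the one before it is completed fails the run):
1. the seized bolt has been worked free and drawn right back (at least 36 of 40 mm) (value of joint bolt above 0.036 m), for 0.1 s.
2. the board has been set down flat on the bench and let go (height (world z) of board_mid below 0.009 m and angle between board_mid's own z axis and vertical below 0.1 rad and contact force between the fingers and board below 0.1 N), for 0.1 s.
3. the board lies flat in the nest (z of board_mid in the frame of nest between 0.002 and 0.008 m and horizontal distance between board_mid and nest below 0.008 m and angle between board_mid's own z axis and vertical below 0.08 rad), for 0.1 s.
At the end, for the whole second after the job is handed in: The board with the coils lies still and flat in the nest (its centre within 8 mm of the nest centre, less than 0.08 rad out of level, its length along the bolt within 0.2 rad) and the bolt is home over its end (within 4 mm) (all of step 3 and value of joint bolt below 0.004 m and angle between the y axis of board_mid and the y axis of nest, either way round below 0.2 rad and linear speed of board below 0.01 m/s); the robot touches nothing.
It fails at once if the jig is dragged more than 15 mm (distance of nest from where it was at the start of the episode above 0.015 m).
It fails at once if the other board is taken out of or shoved about in its pocket (more than 20 mm) (distance of sinkboard_mid from where it was at the start of the episode above 0.02 m).
It fails at once if the solder spool is knocked over or shoved more than 40 mm (angle between spool's own z axis and vertical above 0.5 rad or distance of spool from where it was at the start of the episode above 0.04 m).
It fails at once if the flux bottle is knocked over or shoved more than 40 mm (angle between flux's own z axis and vertical above 0.5 rad or distance of flux from where it was at the start of the episode above 0.04 m).
It also fails if it takes over 69 s, if anything falls off the work surface, if the arm or the gripper's body presses on something with over 40 N, if the wrist force passes 120 N, or if a joint passes its speed limit or range.

### The arm

A 6-joint arm with a two-finger parallel gripper is mounted at the origin on the work surface. World frame = base frame: x ahead of the robot, y to its left, z up, the work surface at z = 0. Lengths are in m, angles in rad, forces in N, time in s.
With the tool pointing down it reaches from about 0.35 to 0.975 m from the base axis. Payload 4.9 kg.
Tool frame: the origin (TCP) lies at the very end of the fingers, on their centre line; the grasp point (between the pads) lies 19 mm behind it; x points along the fingers, z is the direction in which the jaws open and shut, and the axes are right-handed (so a half turn about x gives the same grasp; the last joint's range is limited). The gripper opens to 85 mm and grips with 20 to 120 N. Pads are 22 mm wide; open, the fingers measure 114 mm over their backs; the gripper's body (76 mm by 85 mm) begins 54 mm behind the grasp point. The pads swing forward as they close: fully open they stand 13 mm farther back than shut.
Start: joints at [1.14, 0.053, 1.613, -0, 1.476, -0.119], TCP at [0.192, 0.595, 0.231] pointing down, gripper open.
Joint ranges: [-3.01, 3.01], [-1.01, 2.22], [0.06, 2.58], [-1.02, 4.17], [0.09, 2.62], [-3.14, 3.14]. Speed limits (rad/s): [2.57, 2.57, 3.14, 3.14, 3.14, 3.14].

### API

Orientations are given as a unit quaternion [w, x, y, z].
In Python, from plant import manip, viewer gives the robot as it stands.
- The arm moves only by the shell command python3 -m inch 'ROWS'. ROWS is JSON, a list of rows, each an object with "fingers": the opening, from -1 (shut) to 1 (fully open), so that 0 is half open; "delta_pos": the shift along the tool's x, y, z in cm, a list of three; "twist": the turn, a rotation vector about the tool's x, y, z in degrees, a list of three. A call has 1 to 5 rows; each row shifts and turns the commanded pose from where the row before left it, along the tool's axes as they then stand; what a row does not reach is not made up. A row lasts 1/8 s, in which the tool goes at most 62.5 mm and 10.7 degrees, less where a joint would pass 70% of its speed; a pose out of reach is approached as far as the arm can. A call is refused whole if a number of a shift passes 6.25 or a number of a turn 10.7, either way. A call with a gripper value outside its range is refused whole. The fingers move at their own pace and stop on an object; the grip force is fixed at half the most. Time passes only in rows, so rows that do not move let the fingers close. It gives the time, the measured TCP pose, the force and the opening at its end, in the units of the state.
- manip.state(): the state, without advancing time (a new reading comes with each control period).
- viewer.grab_frame(name): name is "scene" or "top" or "wrist"; returns a dict with "pixels" (384x512x3 uint8, blue, green, red), "range_z" (384x512 float32, m along the optical axis (not along the pixel's ray), 0 where there is no reading), "K" (3x3 intrinsics, pixels), "pose" (4x4, takes a point from camera to world coordinates). Camera axes: x right, y down, z forward; pixel columns grow to the right and rows downward; lengths in m; the calibration is good to about 2 mm. A picture is of the moment at which its call begins.
- manip.job_done(): hands the job in, once; it reports no verdict.
The state is a dict: "time": time; "joint_pos": joint angles; "joint_vel": joint speeds; "joint_efforts": joint torques, N m; "tool_pos": TCP position; "tool_rot": TCP orientation; "contact_force": force on the tool from outside, world axes, zero at the start; "ft_torque": the same for the moment, N m; "gripper_width": opening from 0.0 (shut) to 1.0 (fully open).
Only numpy, scipy, OpenCV 4.12 (cv2) and the standard library are available. Lean on these libraries where they do the work, as an engineer would, in place of code of your own. Each camera call takes 0.05 s, during which the arm holds its last target.

## Working session

There is one attempt and no reset: what is moved stays moved. The work goes in short steps, Python scripts to look and compute and a shell command to move; the robot and the scene stay as the last step left them, time stands still between calls to the robot, and variables do not carry over. Pictures are saved under pics/ and viewed, and the job is handed in when it is done.

```bash
ls; mkdir -p pics; python3 - <<'E'
from plant import manip, viewer
import cv2
print(manip.state())
for n in ["scene","top","wrist"]:
    f=viewer.grab_frame(n); cv2.imwrite(f"pics/{n}0.png",f["pixels"]); print(n,f["K"].tolist(),f["pose"].round(4).tolist())
E
```

```text
pics
{'time': 0.0, 'joint_pos': array([ 1.14001932e+00,  5.33299114e-02,  1.61433039e+00, -2.64666558e-05,
        1.47599162e+00, -1.18993605e-01]), 'joint_vel': array([-0.001208  ,  0.00065776, -0.00016623,  0.00067894, -0.00074865,
        0.00043145]), 'joint_efforts': array([ 1.64240964e-04, -3.93683481e+01, -3.70174563e+01, -1.29290979e-04,
        7.23894249e-03,  5.08069533e-07]), 'tool_pos': array([0.19145778, 0.59428361, 0.23005799]), 'tool_rot': array([ 0.57093575, -0.41667059,  0.57219711,  0.41594284]), 'contact_force': array([-0.02139029,  0.28883019,  0.10310885]), 'ft_torque': array([ 0.02884024, -0.02603311,  0.01462111]), 'gripper_width': 1.0001459754290485}
scene [[383.7587596776699, 0.0, 262.0949088052233], [0.0, 383.7587596776699, 188.50968215880076], [0.0, 0.0, 1.0]] [[-0.3145, 0.5097, -0.8008, 1.3853], [0.949, 0.1893, -0.2522, 0.1994], [0.023, -0.8393, -0.5432, 0.6632], [0.0, 0.0, 0.0, 1.0]]
top [[357.70437924763183, 0.0, 261.9109196306309], [0.0, 357.70437924763183, 187.70231521112595], [0.0, 0.0, 1.0]] [[0.0194, -0.9779, 0.2083, 0.319], [-0.9998, -0.0197, 0.0005, -0.049], [0.0037, -0.2083, -0.9781, 1.0094], [0.0, 0.0, 0.0, 1.0]]
wrist [[320.956067547939, 0.0, 256.5026140440156], [0.0, 320.956067547939, 186.45926439226108], [0.0, 0.0, 1.0]] [[0.3077, 0.9084, 0.2831, 0.1194], [0.9515, -0.2934, -0.0928, 0.6189], [-0.0012, 0.2979, -0.9546, 0.3726], [0.0, 0.0, 0.0, 1.0]]
```

View pics/scene0.png

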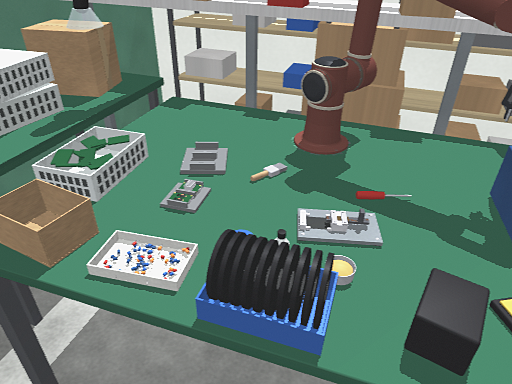

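View pics/top0.png

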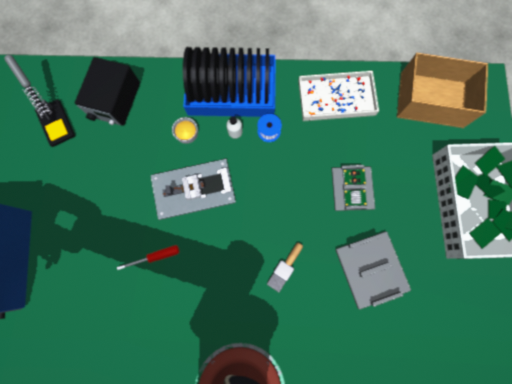

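View pics/wrist0.png

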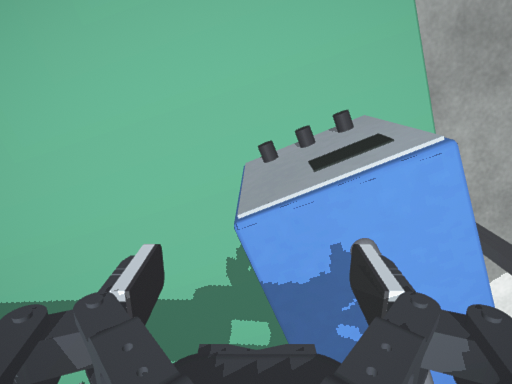

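The top view shows the jig at (193,190) and the small tray with two boards at (353,187). A larger, empty grey tray look-alike is at (372,270). Next I'll take enlarged crops.

```bash
cat > h.py <<'E'
from plant import manip, viewer
import cv2, numpy as np
def W(f,u,v,z=None):
    K,P=f["K"],f["pose"]
    d=np.array([(u-K[0,2])/K[0,0],(v-K[1,2])/K[1,1],1.0])
    if z is None: return P[:3,:3]@(d*f["range_z"][int(round(v)),int(round(u))])+P[:3,3]
    r=P[:3,:3]@d; return P[:3,3]+r*(z-P[2,3])/r[2]
def crop(f,x0,y0,w,h,s,name):
    cv2.imwrite(name,cv2.resize(f["pixels"][y0:y0+h,x0:x0+w],None,fx=s,fy=s,interpolation=cv2.INTER_CUBIC))
def cloud(f):
    K,P=f["K"],f["pose"]; v,u=np.mgrid[:384,:512]; d=f["range_z"]
    p=np.stack([(u-K[0,2])/K[0,0]*d,(v-K[1,2])/K[1,1]*d,d],-1)
    return p@P[:3,:3].T+P[:3,3]
E
python3 - <<'E'
from h import *
f=viewer.grab_frame("top")
crop(f,145,150,100,75,8,"pics/jig1.png"); crop(f,322,155,100,75,8,"pics/tray1.png")
for n,u,v in [("jig c",160,195),("knob",170,188),("tray",353,187),("bench",300,200),("b1",355,173),("b2",355,198),("flux",235,120),("spool",269,122)]: print(n,W(f,u,v).round(4))
g=viewer.grab_frame("scene"); crop(g,150,165,100,60,8,"pics/trayS.png"); crop(g,285,195,110,60,7,"pics/jigS.png")
E
```

```text
jig c [0.5036 0.2386 0.0167]
knob [0.5157 0.201  0.0583]
tray [ 0.5346 -0.3036  0.0306]
bench [ 0.5003 -0.1584 -0.0009]
b1 [ 0.5767 -0.3121  0.0252]
b2 [ 0.5036 -0.3085  0.0293]
flux [0.6999 0.0282 0.0969]
spool [ 0.7145 -0.065   0.0522]
```

View pics/jig1.png

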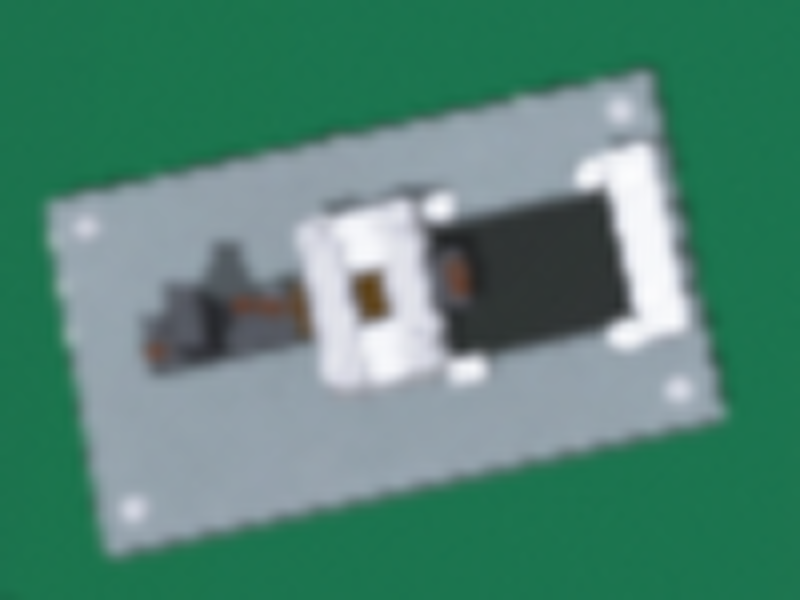

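View pics/tray1.png

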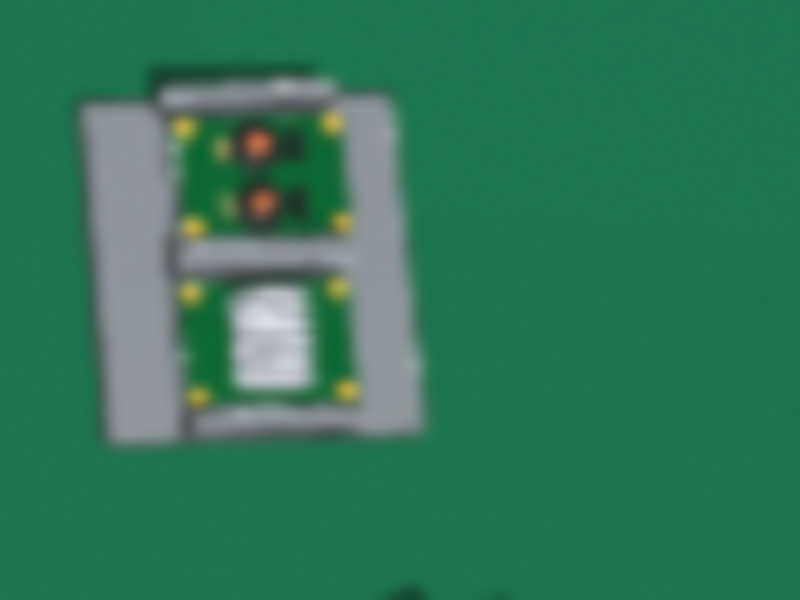

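View pics/trayS.png

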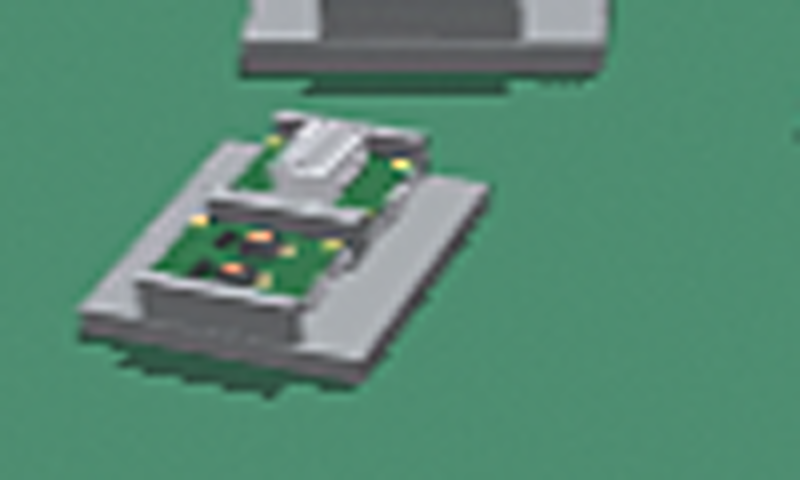

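View pics/jigS.png

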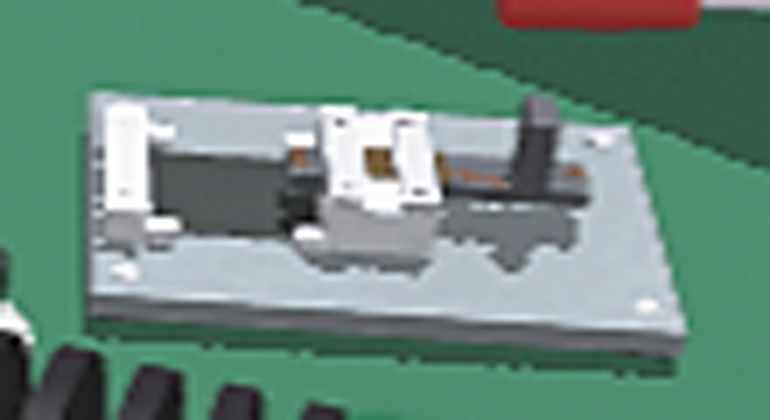

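```bash
python3 - <<'E'
from h import *
f=viewer.grab_frame("top")
j=np.array([W(f,145+a/8,150+b/8,0.016) for a,b in [(47,203),(652,70),(722,415),(105,552)]])
print(j.round(4), np.linalg.norm(np.roll(j,-1,0)-j,axis=1))
c=j.mean(0); ey=(j[0]-j[1]+j[3]-j[2]);ey/=np.linalg.norm(ey); ex=np.array([ey[1],-ey[0],0])
o=c-ey*.055; print("jig origin",o.round(4),"ey",ey.round(4),np.degrees(np.arctan2(ey[1],ey[0])),"knob",(o+ey*.112).round(4))
P=cloud(f).reshape(-1,3); q=np.stack([(P-o)@ex,(P-o)@ey,P[:,2]],1)
m=(abs(q[:,0])<.03)&(q[:,1]>.08)&(q[:,1]<.15)&(q[:,2]>.055); print("knob top pts",q[m].mean(0).round(4),q[m].min(0).round(4),q[m].max(0).round(4),m.sum())
m=(abs(q[:,0])<.06)&(q[:,1]>.02)&(q[:,1]<.09)&(q[:,2]>.036); print("guide",q[m].min(0).round(4),q[m].max(0).round(4))
# board corners top z=0.022
t=np.array([W(f,322+a/8,155+b/8,0.012) for a,b in [(82,98),(392,92),(422,432),(105,445)]])
print("tray",t.round(4),np.linalg.norm(np.roll(t,-1,0)-t,axis=1),t.mean(0).round(4))
b=np.array([W(f,322+a/8,155+b/8,0.022) for a,b in [(184,127),(332,122),(343,222),(193,228)]])
print("pads",b.round(4),b.mean(0).round(4)); e=b[0]-b[1]+b[3]-b[2]; print("board len dir deg",np.degrees(np.arctan2(e[1],e[0])))
e=t[0]-t[1]+t[3]-t[2]; print("tray y deg",np.degrees(np.arctan2(e[1],e[0])))
E
```

```text
[[0.5602 0.2694 0.016 ]
 [0.614  0.0554 0.016 ]
 [0.4883 0.0257 0.016 ]
 [0.4357 0.2387 0.016 ]] [0.22063349 0.12916683 0.21937829 0.12824358]
jig origin [0.5378 0.0939 0.016 ] ey [-0.2419  0.9703  0.    ] 103.99917209626796 knob [0.5107 0.2026 0.016 ]
knob top pts [0.0011 0.1143 0.0658] [-0.0093  0.1086  0.0558] [0.0132 0.121  0.0699] 45
guide [-0.0283  0.0231  0.036 ] [0.0318 0.089  0.0463]
tray [[ 0.5959 -0.2505  0.012 ]
 [ 0.6005 -0.3626  0.012 ]
 [ 0.4765 -0.3677  0.012 ]
 [ 0.4696 -0.2558  0.012 ]] [0.11221797 0.12406686 0.11206566 0.12639484] [ 0.5356 -0.3092  0.012 ]
pads [[ 0.5832 -0.2846  0.022 ]
 [ 0.5861 -0.3375  0.022 ]
 [ 0.5495 -0.34    0.022 ]
 [ 0.5463 -0.2867  0.022 ]] [ 0.5663 -0.3122  0.022 ]
board len dir deg 93.3309507372368
tray y deg 92.91011200643335
```

```bash
cat >> h.py <<'E'
from scipy.spatial.transform import Rotation as R
def tool(s=None):
    s=s or manip.state(); q=s["tool_rot"]; M=R.from_quat([q[1],q[2],q[3],q[0]]).as_matrix(); return np.array(s["tool_pos"]),M
def go(tx,ty,tz,psi_deg):
    """tool-axes shift (cm) and x twist (deg) from the present pose to target w/ tool down, jaw dir psi"""
    p,M=tool(); d=np.array([tx,ty,tz])-p; z=M[:,2]; psi=np.degrees(np.arctan2(z[1],z[0]))
    a=-(psi_deg-psi); a=(a+90)%180-90
    s=manip.state()
    print("t",round(s["time"],2),"pos",p.round(4),"psi",psi.round(2),"tool x",M[:,0].round(3),"shift cm (present axes)",(M.T@d*100).round(2),"twist x",round(a,2),"q1,q6",s["joint_pos"][[0,5]].round(2),"F",s["contact_force"].round(1),"w",round(s["gripper_width"],3))
    Mt=R.from_rotvec(M[:,0]*np.radians(a)).as_matrix()@M
    print("  shift cm in axes after twist",(Mt.T@d*100).round(2))
E
python3 - <<'E'
from h import *
go(.5107,.2026,.12,104)
go(.566,-.312,.12,93)
f=viewer.grab_frame("wrist"); p,M=tool()
C=(cloud(f)-p)@M
m=(f["range_z"]>0)&(f["range_z"]<.2)
for v in range(230,384,12):
  print(v,[(u,*(C[v,u]*1000).round(0).astype(int)) for u in range(20,500,30) if m[v,u]])
E
```

```text
t 0.3 pos [0.1916 0.5947 0.2309] psi 72.14 tool x [-0.    -0.001 -1.   ] shift cm (present axes) [ 11.11 -42.39 -27.52] twist x -31.86 q1,q6 [ 1.14 -0.12] F [-0.   0.4  0.1] w 1.001
  shift cm in axes after twist [ 11.11 -21.48 -45.76]
t 0.3 pos [0.1916 0.5947 0.2309] psi 72.14 tool x [-0.    -0.001 -1.   ] shift cm (present axes) [ 11.14 -63.44 -74.81] twist x -20.86 q1,q6 [ 1.14 -0.12] F [-0.   0.4  0.1] w 1.001
  shift cm in axes after twist [ 11.14 -32.64 -92.5 ]
230 []
242 []
254 [(140, np.int64(-26), np.int64(11), np.int64(-47))]
266 [(140, np.int64(-34), np.int64(11), np.int64(-44)), (350, np.int64(-14), np.int64(-2), np.int64(43)), (380, np.int64(-35), np.int64(11), np.int64(48))]
278 [(110, np.int64(-37), np.int64(7), np.int64(-54)), (140, np.int64(-40), np.int64(9), np.int64(-42)), (350, np.int64(-14), np.int64(-8), np.int64(44)), (380, np.int64(-43), np.int64(11), np.int64(45))]
290 [(110, np.int64(-50), np.int64(11), np.int64(-48)), (140, np.int64(-41), np.int64(5), np.int64(-42)), (380, np.int64(-48), np.int64(9), np.int64(43)), (410, np.int64(-44), np.int64(7), np.int64
[... 3037 characters left out ...]
20, np.int64(-70), np.int64(-3), np.int64(-68)), (50, np.int64(-67), np.int64(-6), np.int64(-61)), (110, np.int64(-89), np.int64(18), np.int64(-30)), (140, np.int64(-86), np.int64(14), np.int64(-25)), (170, np.int64(-89), np.int64(17), np.int64(-18)), (200, np.int64(-83), np.int64(11), np.int64(-12)), (230, np.int64(-82), np.int64(10), np.int64(-5)), (260, np.int64(-83), np.int64(11), np.int64(2)), (290, np.int64(-83), np.int64(11), np.int64(9)), (320, np.int64(-83), np.int64(11), np.int64(16)), (350, np.int64(-88), np.int64(16), np.int64(21)), (380, np.int64(-88), np.int64(17), np.int64(28)), (410, np.int64(-85), np.int64(13), np.int64(36)), (470, np.int64(-69), np.int64(-5), np.int64(64))]
```

```bash
python3 -m inch '[{"fingers":0.5,"delta_pos":[0,-2,-2],"twist":[-10.6,0,0]},{"fingers":-0.2,"delta_pos":[0,-2,-3],"twist":[-10.6,0,0]},{"fingers":-0.2,"delta_pos":[0,-2,-4],"twist":[-10.6,0,0]},{"fingers":-0.2,"delta_pos":[0,-2.4,-5],"twist":[0,0,0]},{"fingers":-0.2,"delta_pos":[0,-2.4,-5],"twist":[0,0,0]}]'; python3 -m inch '[{"fingers":-0.2,"delta_pos":[0,-2.4,-5],"twist":[0,0,0]},{"fingers":-0.2,"delta_pos":[0,-2.4,-5],"twist":[0,0,0]},{"fingers":-0.2,"delta_pos":[2,-2.4,-5],"twist":[0,0,0]},{"fingers":-0.2,"delta_pos":[2,0,-5],"twist":[0,0,0]}]'; python3 -c "
from h import *
go(.5107,.2026,.16,104)"
```

```text
time: 0.98
tool_pos: [0.3143, 0.4119, 0.2315]
tool_rot: [-0.436, 0.557, -0.435, -0.557]
contact_force: [0.9, 0.7, 0.5]
gripper_width: 0.399
time: 1.48
tool_pos: [0.4333, 0.2348, 0.1915]
tool_rot: [-0.436, 0.557, -0.435, -0.556]
contact_force: [-0.2, -0.5, 0.8]
gripper_width: 0.397
t 1.48 pos [0.4333 0.2348 0.1915] psi 103.9 tool x [ 0.002  0.    -1.   ] shift cm (present axes) [ 3.16 -6.73 -4.98] twist x -0.1 q1,q6 [ 0.35 -1.47] F [-0.2 -0.5  0.8] w 0.397
  shift cm in axes after twist [ 3.16 -6.73 -5.  ]
```

```bash
python3 -m inch '[{"fingers":-0.2,"delta_pos":[1.6,-3.35,-2.5],"twist":[0,0,0]},{"fingers":-0.2,"delta_pos":[1.6,-3.35,-2.5],"twist":[0,0,0]},{"fingers":-0.2,"delta_pos":[0,0,0],"twist":[0,0,0]}]';python3 - <<'E'
from h import *
go(.5107,.2026,.16,104)
f=viewer.grab_frame("wrist"); cv2.imwrite("pics/w1.png",f["pixels"])
np.savez("w1.npz",**f)
E
```

```text
time: 1.85
tool_pos: [0.5095, 0.2024, 0.1576]
tool_rot: [0.436, -0.556, 0.437, 0.557]
contact_force: [-0.3, 0.1, -0.1]
gripper_width: 0.398
t 1.85 pos [0.5095 0.2024 0.1576] psi 103.76 tool x [-0.003 -0.001 -1.   ] shift cm (present axes) [-0.25 -0.12 -0.01] twist x -0.24 q1,q6 [ 0.24 -1.57] F [-0.3  0.1 -0.1] w 0.398
  shift cm in axes after twist [-0.25 -0.12 -0.01]
```

View pics/w1.png

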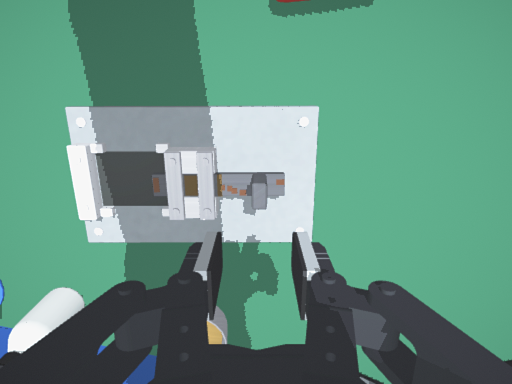

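```bash
python3 - <<'E'
from h import *
f=dict(np.load("w1.npz"))
o=np.array([.5378,.0939,0]);a=np.radians(104);ey=np.array([np.cos(a),np.sin(a),0]);ex=np.array([ey[1],-ey[0],0])
P=cloud(f); q=np.stack([(P-o)@ex,(P-o)@ey,P[...,2]],-1)
v,u=np.mgrid[:384,:512]
def reg(n,m): print(n,m.sum(),"med",np.median(q[m],0).round(4),"min",q[m].min(0).round(4),"max",q[m].max(0).round(4))
reg("knobtop",(q[...,2]>.062)&(u>245)&(u<275)&(v<200)&(v>160))
reg("plate",(u>225)&(u<300)&(v>115)&(v<165)); reg("nestfloor",(u>105)&(u<150)&(v>155)&(v<170)); reg("guide",(u>165)&(u<215)&(v>150)&(v<215)&(q[...,2]>.035)); reg("bar",(u>225)&(u<250)&(v>176)&(v<182))
crn=[(67,107),(318,107),(314,242),(88,242)]
w=np.array([W(f,x,y,.016) for x,y in crn]); print(w.round(4)); c=w.mean(0)
e=w[1]-w[0]+w[2]-w[3]; print(np.degrees(np.arctan2(e[1],e[0])),"origin",(c-e/np.linalg.norm(e)*.055).round(4))
crop(f,55,95,280,160,2.8,"pics/w1c.png")
E
```

```text
knobtop 275 med [-0.0013  0.1149  0.0667] min [-0.0765  0.1095  0.0625] max [0.0063 0.1203 0.3002]
plate 3626 med [-0.0317  0.1181  0.0158] min [-0.0765  0.0853  0.0134] max [-0.0095  0.1517  0.3002]
nestfloor 616 med [-0.0123 -0.0037  0.016 ] min [-0.0765 -0.0242  0.0142] max [-0.0054  0.1133  0.3002]
guide 3026 med [-0.0001  0.0563  0.0409] min [-0.0765  0.0342  0.035 ] max [0.0307 0.1133 0.3002]
bar 120 med [-0.0015  0.0967  0.0356] min [-0.0038  0.0868  0.0337] max [0.0007 0.1066 0.0376]
[[0.4906 0.0308 0.016 ]
 [0.4394 0.2407 0.016 ]
 [0.5635 0.2744 0.016 ]
 [0.6159 0.0595 0.016 ]]
103.69998209346848 origin [0.5404 0.0979 0.016 ]
```

View pics/w1c.png

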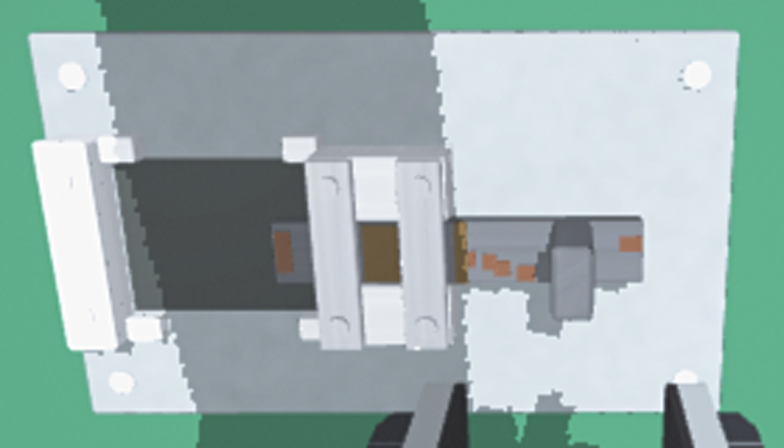

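```bash
python3 -c "
from h import *
go(.5101,.2051,.042,103.9)"
```

```text
t 1.9 pos [0.5088 0.2033 0.1584] psi 103.84 tool x [-0.002 -0.    -1.   ] shift cm (present axes) [11.64 -0.2   0.14] twist x -0.06 q1,q6 [ 0.24 -1.57] F [-0.5  0.5  0.4] w 0.4
  shift cm in axes after twist [11.64 -0.2   0.14]
```

```bash
python3 -m inch '[{"fingers":-0.2,"delta_pos":[4,-0.2,0.14],"twist":[0,0,0]},{"fingers":-0.2,"delta_pos":[3,0,0],"twist":[0,0,0]},{"fingers":-0.2,"delta_pos":[2,0,0],"twist":[0,0,0]}]'; python3 -m inch '[{"fingers":-0.2,"delta_pos":[1.6,0,0],"twist":[0,0,0]},{"fingers":-0.2,"delta_pos":[1.0,0,0],"twist":[0,0,0]}]';python3 - <<'E'
from h import *
go(.5101,.2051,.042,103.9)
f=viewer.grab_frame("wrist"); cv2.imwrite("pics/w2.png",f["pixels"])
E
```

```text
time: 2.28
tool_pos: [0.5092, 0.2064, 0.0685]
tool_rot: [0.435, -0.557, 0.435, 0.557]
contact_force: [-0.1, 0.1, -1.0]
gripper_width: 0.404
time: 2.52
tool_pos: [0.5104, 0.2061, 0.0431]
tool_rot: [-0.436, 0.557, -0.435, -0.557]
contact_force: [-0.7, 0.1, 0.6]
gripper_width: 0.407
t 2.52 pos [0.5104 0.2061 0.0431] psi 103.96 tool x [ 0.  0. -1.] shift cm (present axes) [ 0.11  0.05 -0.09] twist x 0.06 q1,q6 [ 0.25 -1.57] F [-0.7  0.1  0.6] w 0.407
  shift cm in axes after twist [ 0.11  0.05 -0.09]
```

View pics/w2.png

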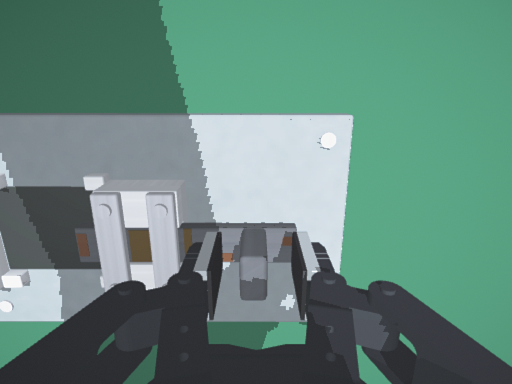

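The knob (253,262) sits between the pads (210 and 303), nearly centred. Closing on it.

```bash
python3 -m inch '[{"fingers":-1,"delta_pos":[0,0,-0.08],"twist":[0,0,0]},{"fingers":-1,"delta_pos":[0,0,0],"twist":[0,0,0]},{"fingers":-1,"delta_pos":[0,0,0],"twist":[0,0,0]}]'
```

```text
time: 2.95
tool_pos: [0.5112, 0.205, 0.0442]
tool_rot: [-0.436, 0.557, -0.435, -0.557]
contact_force: [-0.8, -0.9, 2.1]
gripper_width: 0.126
```

```bash
python3 -m inch '[{"fingers":-1,"delta_pos":[0,0,0.3],"twist":[0,0,0]},{"fingers":-1,"delta_pos":[0,0,0.2],"twist":[0,0,0]}]';python3 -m inch '[{"fingers":-1,"delta_pos":[0,0,0.2],"twist":[0,0,0]}]'
```

```text
time: 3.2
tool_pos: [0.5102, 0.2088, 0.0441]
tool_rot: [-0.435, 0.558, -0.436, -0.556]
contact_force: [1.2, -7.1, 2.1]
gripper_width: 0.13
time: 3.32
tool_pos: [0.5098, 0.2107, 0.0441]
tool_rot: [-0.435, 0.558, -0.436, -0.556]
contact_force: [0.4, -6.6, 2.8]
gripper_width: 0.123
```

```bash
python3 -m inch '[{"fingers":-1,"delta_pos":[0,0,0.15],"twist":[0,0,0]}]';python3 -m inch '[{"fingers":-1,"delta_pos":[0,0,0.15],"twist":[0,0,0]}]'
```

```text
time: 3.45
tool_pos: [0.5094, 0.2123, 0.0442]
tool_rot: [-0.435, 0.558, -0.436, -0.556]
contact_force: [0.1, -5.2, 2.2]
gripper_width: 0.125
time: 3.58
tool_pos: [0.509, 0.2139, 0.0441]
tool_rot: [-0.435, 0.558, -0.436, -0.556]
contact_force: [0.7, -6.2, 2.5]
gripper_width: 0.124
```

```bash
for i in 1; do python3 -m inch '[{"fingers":-1,"delta_pos":[0,0,0.12],"twist":[0,0,0]}]';done; python3 -m inch '[{"fingers":-1,"delta_pos":[0,0,0.12],"twist":[0,0,0]}]'
```

```text
time: 3.7
tool_pos: [0.5087, 0.215, 0.0441]
tool_rot: [-0.435, 0.558, -0.436, -0.556]
contact_force: [-0.2, -5.8, 3.3]
gripper_width: 0.126
time: 3.82
tool_pos: [0.5084, 0.2161, 0.0441]
tool_rot: [-0.435, 0.558, -0.436, -0.556]
contact_force: [1.1, -7.6, 2.6]
gripper_width: 0.126
```

```bash
python3 -m inch '[{"fingers":-1,"delta_pos":[0,0,0.1],"twist":[0,0,0]}]'; python3 -m inch '[{"fingers":-1,"delta_pos":[0,0,0.08],"twist":[0,0,0]}]'
```

```text
time: 3.95
tool_pos: [0.5083, 0.2166, 0.0441]
tool_rot: [-0.435, 0.558, -0.436, -0.556]
contact_force: [1.9, -9.3, 3.6]
gripper_width: 0.122
time: 4.08
tool_pos: [0.5082, 0.217, 0.0441]
tool_rot: [-0.435, 0.559, -0.436, -0.556]
contact_force: [1.3, -11.7, 3.6]
gripper_width: 0.123
```

```bash
python3 -m inch '[{"fingers":-1,"delta_pos":[0,0,-0.4],"twist":[0,0,0]},{"fingers":-1,"delta_pos":[0,0,-0.5],"twist":[0,0,0]},{"fingers":-1,"delta_pos":[0,0,0],"twist":[0,0,0]}]'; python3 -m inch '[{"fingers":-1,"delta_pos":[0,0,0.4],"twist":[0,0,0]},{"fingers":-1,"delta_pos":[0,0,0.4],"twist":[0,0,0]},{"fingers":-1,"delta_pos":[0,0,0.2],"twist":[0,0,0]},{"fingers":-1,"delta_pos":[0,0,0.15],"twist":[0,0,0]}]'
```

```text
time: 4.45
tool_pos: [0.5096, 0.2111, 0.0441]
tool_rot: [0.437, -0.557, 0.435, 0.557]
contact_force: [-2.0, 4.4, 4.4]
gripper_width: 0.127
time: 4.95
tool_pos: [0.5075, 0.22, 0.0441]
tool_rot: [-0.435, 0.558, -0.436, -0.556]
contact_force: [1.0, -5.5, 6.2]
gripper_width: 0.123
```

```bash
python3 -m inch '[{"fingers":-1,"delta_pos":[0,0,0.15],"twist":[0,0,0]},{"fingers":-1,"delta_pos":[0,0,0.1],"twist":[0,0,0]}]'; python3 -m inch '[{"fingers":-1,"delta_pos":[0,0,0.1],"twist":[0,0,0]}]'
```

```text
time: 5.2
tool_pos: [0.507, 0.2221, 0.0441]
tool_rot: [-0.435, 0.558, -0.436, -0.556]
contact_force: [0.9, -6.9, 6.1]
gripper_width: 0.125
time: 5.32
tool_pos: [0.5069, 0.2225, 0.0441]
tool_rot: [-0.435, 0.559, -0.436, -0.555]
contact_force: [0.7, -9.5, 5.7]
gripper_width: 0.126
```

Second bind. I'll push back further this time.

```bash
python3 -m inch '[{"fingers":-1,"delta_pos":[0,0,0.05],"twist":[0,0,0]},{"fingers":-1,"delta_pos":[0,0,-0.5],"twist":[0,0,0]},{"fingers":-1,"delta_pos":[0,0,-0.5],"twist":[0,0,0]},{"fingers":-1,"delta_pos":[0,0,0],"twist":[0,0,0]}]'; python3 -m inch '[{"fingers":-1,"delta_pos":[0,0,0.4],"twist":[0,0,0]},{"fingers":-1,"delta_pos":[0,0,0.4],"twist":[0,0,0]},{"fingers":-1,"delta_pos":[0,0,0.3],"twist":[0,0,0]},{"fingers":-1,"delta_pos":[0,0,0.2],"twist":[0,0,0]},{"fingers":-1,"delta_pos":[0,0,0.15],"twist":[0,0,0]}]'
```

```text
time: 5.82
tool_pos: [0.5084, 0.2161, 0.0441]
tool_rot: [-0.436, 0.557, -0.435, -0.557]
contact_force: [-1.9, 2.4, 6.3]
gripper_width: 0.128
time: 6.45
tool_pos: [0.5055, 0.228, 0.0441]
tool_rot: [-0.435, 0.558, -0.436, -0.556]
contact_force: [1.2, -8.6, 6.6]
gripper_width: 0.129
```

```bash
python3 -m inch '[{"fingers":-1,"delta_pos":[0,0,0.12],"twist":[0,0,0]}]'
```

```text
time: 6.58
tool_pos: [0.5054, 0.2285, 0.0441]
tool_rot: [-0.435, 0.559, -0.436, -0.555]
contact_force: [0.9, -10.7, 6.4]
gripper_width: 0.134
```

```bash
python3 -m inch '[{"fingers":-1,"delta_pos":[0,0,-0.5],"twist":[0,0,0]},{"fingers":-1,"delta_pos":[0,0,-0.55],"twist":[0,0,0]},{"fingers":-1,"delta_pos":[0,0,0],"twist":[0,0,0]}]'; python3 -m inch '[{"fingers":-1,"delta_pos":[0,0,0.4],"twist":[0,0,0]},{"fingers":-1,"delta_pos":[0,0,0.4],"twist":[0,0,0]},{"fingers":-1,"delta_pos":[0,0,0.3],"twist":[0,0,0]},{"fingers":-1,"delta_pos":[0,0,0.2],"twist":[0,0,0]},{"fingers":-1,"delta_pos":[0,0,0.15],"twist":[0,0,0]}]'
```

```text
time: 6.95
tool_pos: [0.5072, 0.2211, 0.0441]
tool_rot: [-0.436, 0.557, -0.435, -0.557]
contact_force: [-1.3, 2.6, 5.0]
gripper_width: 0.124
time: 7.58
tool_pos: [0.5041, 0.2334, 0.0441]
tool_rot: [-0.435, 0.558, -0.436, -0.556]
contact_force: [0.1, -5.6, 6.8]
gripper_width: 0.119
```

```bash
python3 -m inch '[{"fingers":-1,"delta_pos":[0,0,0.15],"twist":[0,0,0]}]'
```

```text
time: 7.7
tool_pos: [0.5038, 0.2348, 0.0441]
tool_rot: [-0.435, 0.558, -0.436, -0.556]
contact_force: [-0.5, -5.1, 6.1]
gripper_width: 0.125
```

```bash
python3 -m inch '[{"fingers":-1,"delta_pos":[0,0,0.15],"twist":[0,0,0]},{"fingers":-1,"delta_pos":[0,0,0.12],"twist":[0,0,0]}]'; python3 -m inch '[{"fingers":-1,"delta_pos":[0,0,0.12],"twist":[0,0,0]},{"fingers":-1,"delta_pos":[0,0,0.12],"twist":[0,0,0]}]'
```

```text
time: 7.95
tool_pos: [0.5031, 0.2375, 0.0441]
tool_rot: [-0.435, 0.558, -0.436, -0.556]
contact_force: [-0.8, -5.6, 5.9]
gripper_width: 0.121
time: 8.2
tool_pos: [0.5026, 0.2398, 0.0441]
tool_rot: [-0.435, 0.558, -0.436, -0.556]
contact_force: [-0.7, -5.2, 6.9]
gripper_width: 0.129
```

Running free. Drawing to the stop.

```bash
python3 -m inch '[{"fingers":-1,"delta_pos":[0,0,0.15],"twist":[0,0,0]},{"fingers":-1,"delta_pos":[0,0,0.1],"twist":[0,0,0]}]'; python3 -m inch '[{"fingers":-1,"delta_pos":[0,0,0.1],"twist":[0,0,0]}]'; python3 -m inch '[{"fingers":-1,"delta_pos":[0,0,0.08],"twist":[0,0,0]}]'
```

```text
time: 8.45
tool_pos: [0.5019, 0.2422, 0.0441]
tool_rot: [-0.435, 0.558, -0.436, -0.556]
contact_force: [0.5, -5.2, 6.6]
gripper_width: 0.125
time: 8.57
tool_pos: [0.5018, 0.2428, 0.0441]
tool_rot: [-0.435, 0.558, -0.436, -0.556]
contact_force: [1.0, -8.2, 6.3]
gripper_width: 0.122
time: 8.7
tool_pos: [0.5018, 0.2428, 0.044]
tool_rot: [-0.434, 0.559, -0.437, -0.555]
contact_force: [1.4, -11.0, 7.9]
gripper_width: 0.124
```

```bash
python3 -m inch '[{"fingers":-0.2,"delta_pos":[0,0,-0.05],"twist":[0,0,0]},{"fingers":-0.2,"delta_pos":[0,0,0],"twist":[0,0,0]},{"fingers":-0.2,"delta_pos":[-4,0,0],"twist":[0,0,0]},{"fingers":0.2,"delta_pos":[-6,0,0],"twist":[0,0,0]}]';python3 - <<'E'
from h import *
f=viewer.grab_frame("wrist"); cv2.imwrite("pics/w3.png",f["pixels"]); np.savez("w3.npz",**f)
o=np.array([.5372,.0963,0]);a=np.radians(103.85);ey=np.array([np.cos(a),np.sin(a),0]);ex=np.array([ey[1],-ey[0],0])
P=cloud(f); q=np.stack([(P-o)@ex,(P-o)@ey,P[...,2]],-1)
m=(f["range_z"]>.17)&(q[...,2]>.064)&(q[...,2]<.07)&(q[...,1]>.1)&(abs(q[...,0])<.02); print(np.median(q[m],0),q[m].min(0),q[m].max(0))
go(.566,-.312,.15,93)
E
```

```text
time: 9.2
tool_pos: [0.4985, 0.2441, 0.1412]
tool_rot: [0.434, -0.556, 0.437, 0.558]
contact_force: [0.8, 0.1, -0.6]
gripper_width: 0.591
[0.00267258 0.15178654 0.06668381] [-0.00763421  0.1459181   0.06417278] [0.01403785 0.15691916 0.06849284]
t 9.25 pos [0.5044 0.2462 0.1529] psi 103.97 tool x [ 0.011  0.004 -1.   ] shift cm (present axes) [  0.16   7.5  -55.66] twist x 10.97 q1,q6 [ 0.32 -1.49] F [4.2 2.3 6.7] w 0.602
  shift cm in axes after twist [  0.16  -3.23 -56.07]
```

View pics/w3.png

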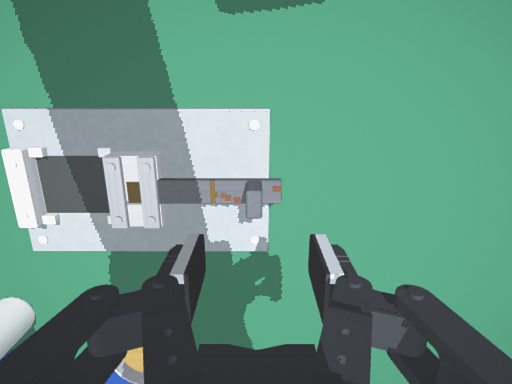

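```bash
python3 -m inch '[{"fingers":1,"delta_pos":[0,0,-4.5],"twist":[5.5,0,0]},{"fingers":1,"delta_pos":[0,0,-5.6],"twist":[5.5,0,0]},{"fingers":1,"delta_pos":[0,-0.4,-5.8],"twist":[0,0,0]},{"fingers":1,"delta_pos":[0,-0.4,-5.8],"twist":[0,0,0]},{"fingers":1,"delta_pos":[0,-0.4,-5.8],"twist":[0,0,0]}]'; python3 -m inch '[{"fingers":1,"delta_pos":[0,-0.4,-5.8],"twist":[0,0,0]},{"fingers":1,"delta_pos":[0,-0.4,-5.8],"twist":[0,0,0]},{"fingers":1,"delta_pos":[0,-0.4,-5.8],"twist":[0,0,0]},{"fingers":1,"delta_pos":[0,-0.4,-5.5],"twist":[0,0,0]},{"fingers":1,"delta_pos":[0,0,0],"twist":[0,0,0]}]';python3 -c "
from h import *
go(.566,-.312,.15,93)
f=viewer.grab_frame('wrist'); cv2.imwrite('pics/w4.png',f['pixels']); np.savez('w4.npz',**f)"
```

```text
time: 9.88
tool_pos: [0.5406, -0.0292, 0.143]
tool_rot: [-0.487, 0.513, -0.487, -0.513]
contact_force: [0.1, 0.5, 0.4]
gripper_width: 1.0
time: 10.5
tool_pos: [0.5683, -0.2587, 0.1428]
tool_rot: [-0.488, 0.512, -0.488, -0.511]
contact_force: [-0.4, 0.8, -0.1]
gripper_width: 1.002
t 10.5 pos [ 0.5683 -0.2587  0.1428] psi 92.69 tool x [ 0.    -0.001 -1.   ] shift cm (present axes) [-0.72  0.48 -5.31] twist x -0.31 q1,q6 [-0.55 -2.16] F [-0.4  0.8 -0.1] w 1.002
  shift cm in axes after twist [-0.72  0.51 -5.31]
```

View pics/w4.png

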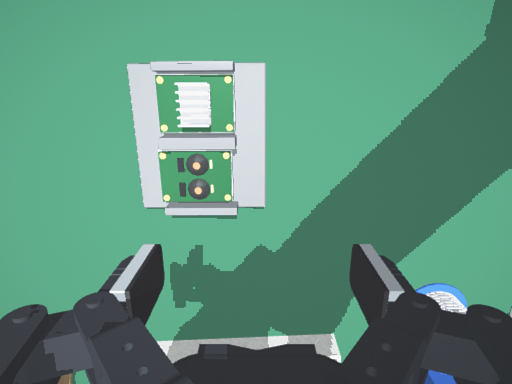

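The coil board is at (197,177), in the pocket nearest the image bottom (world +x). The heat-sink board is at (195,105). Here's an enlarged crop to confirm.

```bash
python3 - <<'E'
from h import *
f=dict(np.load("w4.npz")); crop(f,125,60,150,100+60,5,"pics/w4c.png")
im=cv2.imread("pics/w4c.png"); cv2.imwrite("pics/w4c.png",im[:, :][400:800])
E
```

```text
(no output)
```

View pics/w4c.png

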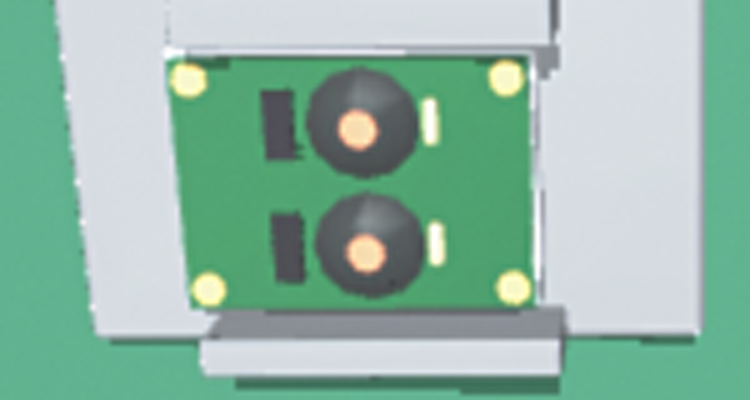

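```bash
python3 - <<'E'
from h import *
f=dict(np.load("w4.npz"))
P=cloud(f)
print("board z",np.median(P[170:190,215:224,2]),np.median(P[150:200,168:176,2]),"tray",np.median(P[100:190,242:260,2]))
for nm,pts in [("corn",[(166,56),(530,58),(536,305),(190,308)]),("pads",[(188,80),(506,78),(514,287),(208,289)])]:
    w=np.array([W(f,125+a/5,140+b/5,.022) for a,b in pts]); e=w[1]-w[0]+w[2]-w[3]
    print(nm,w.round(4).tolist(),w.mean(0).round(4),np.linalg.norm(np.roll(w,-1,0)-w,axis=1).round(4),np.degrees(np.arctan2(e[1],e[0])))
go(.566,-.3115,.08,93)
E
```

```text
board z 0.021831229998883844 0.02176719961545079 tray 0.011850399001541445
corn [[0.5478, -0.3406, 0.022], [0.5454, -0.2801, 0.022], [0.5889, -0.2781, 0.022], [0.5923, -0.3384, 0.022]] [ 0.5686 -0.3093  0.022 ] [0.0605 0.0436 0.0604 0.0445] 92.74048914625429
pads [[0.5517, -0.3371, 0.022], [0.5489, -0.2841, 0.022], [0.5858, -0.282, 0.022], [0.5886, -0.3351, 0.022]] [ 0.5688 -0.3096  0.022 ] [0.0531 0.0369 0.0532 0.037 ] 93.01794947016143
t 10.55 pos [ 0.5682 -0.2567  0.1426] psi 92.8 tool x [-0.001  0.001 -1.   ] shift cm (present axes) [ 6.25  0.48 -5.47] twist x -0.2 q1,q6 [-0.54 -2.16] F [ 0.4  0.4 -0.7] w 0.998
  shift cm in axes after twist [ 6.25  0.5  -5.47]
```

```bash
python3 -m inch '[{"fingers":1,"delta_pos":[1.5,0.33,-4.4],"twist":[0,0,0]},{"fingers":1,"delta_pos":[4,0,-1],"twist":[0,0,0]},{"fingers":1,"delta_pos":[3.5,0,0],"twist":[0,0,0]},{"fingers":1,"delta_pos":[0,0,0],"twist":[0,0,0]}]'; python3 -c "
from h import *
go(.5675,-.311,.0085,93)
f=viewer.grab_frame('wrist'); cv2.imwrite('pics/w5.png',f['pixels'])"
```

```text
time: 11.05
tool_pos: [0.5654, -0.3063, 0.0491]
tool_rot: [0.486, -0.51, 0.487, 0.516]
contact_force: [-0.1, 0.2, 0.2]
gripper_width: 1.002
t 11.05 pos [ 0.5654 -0.3063  0.0491] psi 93.01 tool x [-0.007  0.005 -1.   ] shift cm (present axes) [ 4.05 -0.21 -0.5 ] twist x 0.01 q1,q6 [-0.61 -2.24] F [-0.1  0.2  0.2] w 1.002
  shift cm in axes after twist [ 4.05 -0.21 -0.5 ]
```

View pics/w5.png

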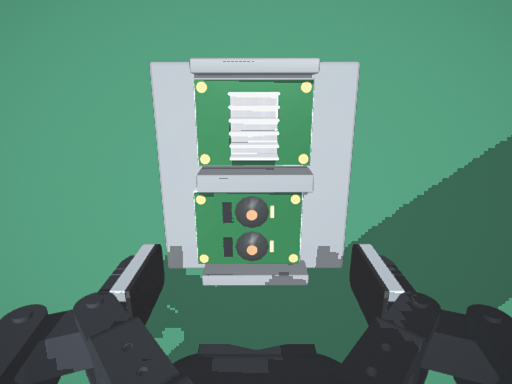

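```bash
python3 -m inch '[{"fingers":1,"delta_pos":[1,-0.2,-0.45],"twist":[0,0,0]},{"fingers":1,"delta_pos":[1.5,0,0],"twist":[0,0,0]}]'; python3 -m inch '[{"fingers":1,"delta_pos":[1.4,0,0],"twist":[0,0,0]},{"fingers":1,"delta_pos":[0,0,0],"twist":[0,0,0]}]'; python3 -c "
from h import *
go(.5675,-.311,.0085,93)
f=viewer.grab_frame('wrist'); cv2.imwrite('pics/w6.png',f['pixels'])"
```

```text
time: 11.35
tool_pos: [0.572, -0.315, 0.0304]
tool_rot: [-0.487, 0.514, -0.487, -0.511]
contact_force: [-0.3, 0.1, -0.1]
gripper_width: 0.996
time: 11.6
tool_pos: [0.5688, -0.313, 0.0121]
tool_rot: [0.487, -0.511, 0.487, 0.514]
contact_force: [-0.6, 1.2, -0.4]
gripper_width: 1.001
t 11.6 pos [ 0.5688 -0.313   0.0121] psi 92.93 tool x [-0.003  0.002 -1.   ] shift cm (present axes) [0.36 0.11 0.21] twist x -0.07 q1,q6 [-0.62 -2.24] F [-0.6  1.2 -0.4] w 1.001
  shift cm in axes after twist [0.36 0.11 0.21]
```

View pics/w6.png

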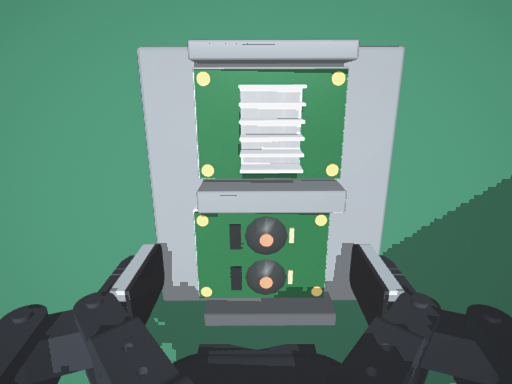

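```bash
python3 -m inch '[{"fingers":1,"delta_pos":[0.35,0.1,0.15],"twist":[0,0,0]},{"fingers":0.6,"delta_pos":[0,0,0],"twist":[0,0,0]},{"fingers":-1,"delta_pos":[0,0,0],"twist":[0,0,0]},{"fingers":-1,"delta_pos":[0,0,0],"twist":[0,0,0]},{"fingers":-1,"delta_pos":[0,0,0],"twist":[0,0,0]}]'; python3 -c "
from h import *
go(.5675,-.311,.0085,93)
f=viewer.grab_frame('wrist'); cv2.imwrite('pics/w7.png',f['pixels'])"
```

```text
time: 12.28
tool_pos: [0.5697, -0.313, 0.0119]
tool_rot: [-0.487, 0.513, -0.487, -0.512]
contact_force: [0.2, -0.5, 5.8]
gripper_width: 0.692
t 12.28 pos [ 0.5697 -0.313   0.0119] psi 92.93 tool x [ 0.002 -0.001 -1.   ] shift cm (present axes) [0.34 0.21 0.21] twist x -0.07 q1,q6 [-0.62 -2.24] F [ 0.2 -0.5  5.8] w 0.692
  shift cm in axes after twist [0.34 0.21 0.21]
```

View pics/w7.png

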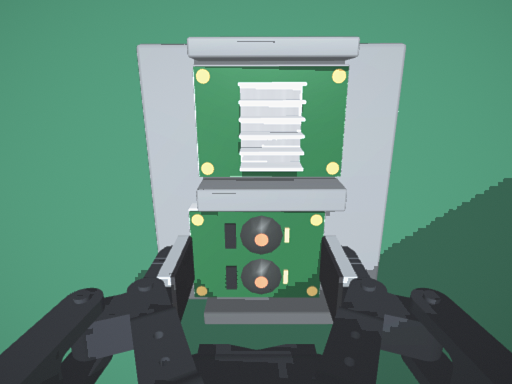

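```bash
python3 -m inch '[{"fingers":-1,"delta_pos":[-0.5,0,0],"twist":[0,0,0]},{"fingers":-1,"delta_pos":[-1.5,0,0],"twist":[0,0,0]},{"fingers":-1,"delta_pos":[-2,0,0],"twist":[0,0,0]},{"fingers":-1,"delta_pos":[-2,0,0],"twist":[0,0,0]},{"fingers":-1,"delta_pos":[0,0,0],"twist":[0,0,0]}]'; python3 -c "
from h import *
go(.5675,-.311,.0085,93)
f=viewer.grab_frame('wrist'); cv2.imwrite('pics/w8.png',f['pixels']); np.savez('w8.npz',**f)
g=viewer.grab_frame('scene'); crop(g,140,120,110,100,6,'pics/s8.png')
p,M=tool(); C=(cloud(f)-p)@M*1000
for v in range(200,310,8): print(v,[(u,*C[v,u].round(0).astype(int).tolist()) for u in (205,220,300,310)])
"
```

```text
time: 12.95
tool_pos: [0.5708, -0.3138, 0.0746]
tool_rot: [-0.487, 0.515, -0.487, -0.511]
contact_force: [-0.2, -0.1, -1.3]
gripper_width: 0.69
t 12.95 pos [ 0.5708 -0.3138  0.0746] psi 92.93 tool x [ 0.005 -0.004 -1.   ] shift cm (present axes) [6.6  0.35 0.32] twist x -0.07 q1,q6 [-0.62 -2.24] F [-0.2 -0.1 -1.3] w 0.69
  shift cm in axes after twist [6.6  0.35 0.32]
200 [(205, 59, 0, -35), (220, 60, 0, -25), (300, 59, 0, 29), (310, 61, 0, 36)]
208 [(205, -10, 22, -24), (220, -11, 22, -17), (300, -11, 22, 19), (310, -9, 21, 24)]
216 [(205, -13, 19, -23), (220, -13, 19, -17), (300, -13, 19, 19), (310, -13, 19, 23)]
224 [(205, -13, 15, -24), (220, -12, 15, -17), (300, -14, 16, 19), (310, -13, 15, 24)]
232 [(205, -13, 11, -24), (220, -12, 11, -17), (300, -12, 11, 19), (310, -13, 11, 24)]
240 [(205, -13, 7, -24), (220, -14, 7, -17), (300, -12, 7, 20), (310, -13, 7, 24)]
248 [(205, -12, 3, -24), (220, -13, 3, -17), (300, -13, 3, 20), (310, -12, 3, 24)]
256 [(205, -13, -1, -24), (220, -12, -1, -17), (300, -13, -1, 20), (310, -14, -1, 24)]
264 [(205, -13, -5, -24), (220, -13, -5, -17), (300, -13, -5, 20), (310, -12, -6, 25)]
272 [(205, -13, -10, -25), (220, -13, -10, -18), (300, -12, -10, 20), (310, -13, -9, 25)]
280 [(205, -13, -14, -25), (220, -13, -14, -18), (300, -14, -13, 20), (310, -12, -14, 25)]
288 [(205, -12, -19, -25), (220, -12, -19, -18), (300, -13, -18, 20), (310, -14, -18, 25)]
296 [(205, -13, -23, -25), (220, -13, -23, -18), (300, -13, -23, 21), (310, -13, -23, 26)]
304 [(205, 71, -92, -42), (220, 72, -93, -30), (300, 72, -93, 34), (310, 71, -92, 42)]
```

View pics/w8.png

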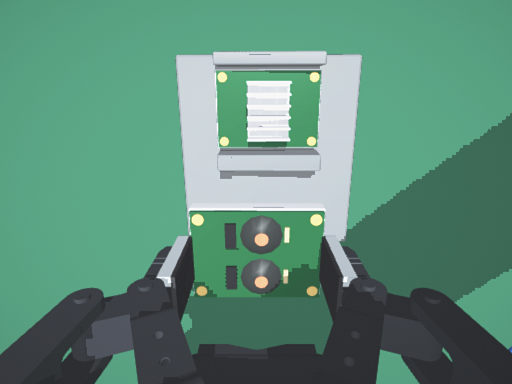

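View pics/s8.png

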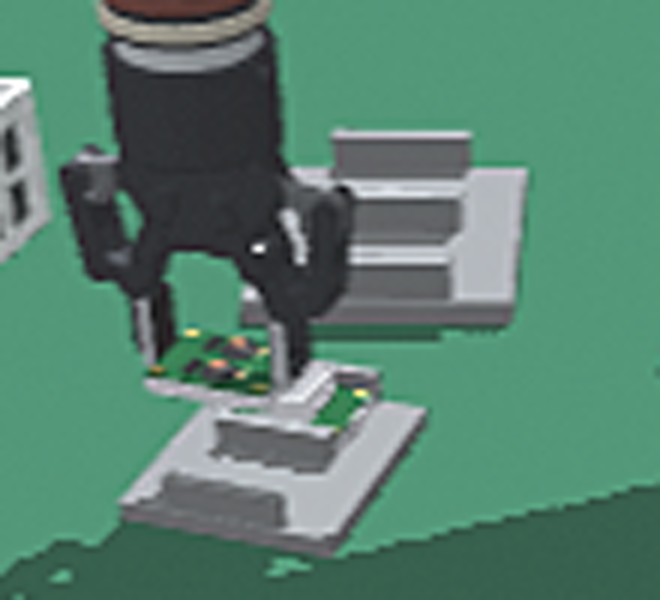

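```bash
python3 -m inch '[{"fingers":-1,"delta_pos":[0,0,3.5],"twist":[0,0,0]},{"fingers":-1,"delta_pos":[0,0,4.5],"twist":[-5.5,0,0]},{"fingers":-1,"delta_pos":[0,0,4.5],"twist":[-5.5,0,0]},{"fingers":-1,"delta_pos":[1.5,0,4],"twist":[0,0,0]},{"fingers":-1,"delta_pos":[1.5,0,2],"twist":[0,0,0]}]';python3 -m inch '[{"fingers":-1,"delta_pos":[1,0,0],"twist":[0,0,0]},{"fingers":-1,"delta_pos":[0,0,0],"twist":[0,0,0]}]'; python3 -c "
from h import *
go(.55,-.13,.002,103.9)"
```

```text
time: 13.68
tool_pos: [0.5426, -0.128, 0.0392]
tool_rot: [0.435, -0.557, 0.435, 0.558]
contact_force: [-0.4, 0.1, -1.2]
gripper_width: 0.698
time: 13.92
tool_pos: [0.5433, -0.1307, 0.0295]
tool_rot: [0.435, -0.556, 0.436, 0.557]
contact_force: [-0.3, -0.6, -1.2]
gripper_width: 0.689
t 13.93 pos [ 0.5433 -0.1307  0.0295] psi 103.89 tool x [-0.002  0.    -1.   ] shift cm (present axes) [ 2.75 -0.67 -0.1 ] twist x -0.01 q1,q6 [-0.37 -2.18] F [-0.3 -0.6 -1.2] w 0.689
  shift cm in axes after twist [ 2.75 -0.67 -0.1 ]
```

```bash
python3 -m inch '[{"fingers":-1,"delta_pos":[1.5,0,0],"twist":[0,0,0]},{"fingers":-1,"delta_pos":[0.9,0,0],"twist":[0,0,0]},{"fingers":-1,"delta_pos":[0.2,0,0],"twist":[0,0,0]}]';python3 -m inch '[{"fingers":-1,"delta_pos":[0.2,0,0],"twist":[0,0,0]}]';python3 -m inch '[{"fingers":-1,"delta_pos":[0.15,0,0],"twist":[0,0,0]}]'
```

```text
time: 14.3
tool_pos: [0.5431, -0.13, 0.0036]
tool_rot: [0.436, -0.556, 0.436, 0.557]
contact_force: [0.0, -0.9, -1.1]
gripper_width: 0.692
time: 14.42
tool_pos: [0.544, -0.1301, 0.0027]
tool_rot: [-0.436, 0.557, -0.436, -0.557]
contact_force: [0.7, 0.3, -1.1]
gripper_width: 0.687
time: 14.55
tool_pos: [0.5441, -0.13, 0.0015]
tool_rot: [-0.436, 0.557, -0.436, -0.557]
contact_force: [-0.5, -0.1, -1.9]
gripper_width: 0.695
```

```bash
python3 -m inch '[{"fingers":-1,"delta_pos":[0.15,0,0],"twist":[0,0,0]}]';python3 -m inch '[{"fingers":-1,"delta_pos":[0.15,0,0],"twist":[0,0,0]}]'
```

```text
time: 14.68
tool_pos: [0.5441, -0.1299, 0.0001]
tool_rot: [-0.436, 0.557, -0.436, -0.557]
contact_force: [0.5, 0.6, -0.7]
gripper_width: 0.689
time: 14.8
tool_pos: [0.5442, -0.13, -0.0001]
tool_rot: [0.435, -0.557, 0.436, 0.557]
contact_force: [-6.6, 1.8, 14.9]
gripper_width: 0.694
```

```bash
python3 -m inch '[{"fingers":-1,"delta_pos":[-0.1,0,0],"twist":[0,0,0]},{"fingers":1,"delta_pos":[0,0,0],"twist":[0,0,0]},{"fingers":1,"delta_pos":[0,0,0],"twist":[0,0,0]},{"fingers":1,"delta_pos":[0,0,0],"twist":[0,0,0]}]';python3 -m inch '[{"fingers":1,"delta_pos":[-2,0,0],"twist":[0,0,0]},{"fingers":1,"delta_pos":[-4,0,0],"twist":[0,0,0]},{"fingers":1,"delta_pos":[-4,0,0],"twist":[0,0,0]}]'; python3 -c "
from h import *
f=viewer.grab_frame('wrist'); cv2.imwrite('pics/w9.png',f['pixels']); np.savez('w9.npz',**f)
go(.544,-.13,.06,13.9)"
```

```text
time: 15.3
tool_pos: [0.5439, -0.1299, -0.0007]
tool_rot: [-0.436, 0.557, -0.436, -0.557]
contact_force: [-0.4, -0.0, 0.2]
gripper_width: 1.0
time: 15.68
tool_pos: [0.544, -0.13, 0.1017]
tool_rot: [-0.436, 0.557, -0.436, -0.557]
contact_force: [-0.2, 0.5, -0.8]
gripper_width: 1.001
t 15.72 pos [ 0.5478 -0.1313  0.1085] psi 103.94 tool x [ 0.011 -0.004 -1.   ] shift cm (present axes) [4.84 0.38 0.25] twist x -89.96 q1,q6 [-0.37 -2.18] F [ 3.7 -0.2  4.1] w 1.001
  shift cm in axes after twist [ 4.84 -0.25  0.38]
```

View pics/w9.png

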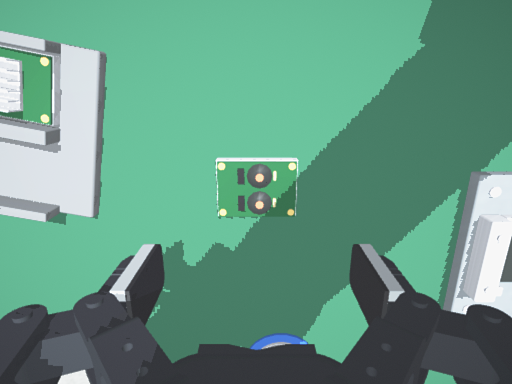

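```bash
python3 -m inch '[{"fingers":1,"delta_pos":[0,0,0],"twist":[10,0,0]},{"fingers":1,"delta_pos":[0,0,0],"twist":[10,0,0]},{"fingers":1,"delta_pos":[0,0,0],"twist":[10,0,0]},{"fingers":1,"delta_pos":[0,0,0],"twist":[10,0,0]},{"fingers":1,"delta_pos":[0,0,0],"twist":[10,0,0]}]';python3 -m inch '[{"fingers":1,"delta_pos":[0,0,0],"twist":[10,0,0]},{"fingers":1,"delta_pos":[0,0,0],"twist":[10,0,0]},{"fingers":1,"delta_pos":[0,0,0],"twist":[10,0,0]},{"fingers":1,"delta_pos":[0,0,0],"twist":[10,0,0]},{"fingers":1,"delta_pos":[0,0,0],"twist":[0,0,0]}]'; python3 -c "
from h import *
f=viewer.grab_frame('wrist'); cv2.imwrite('pics/w10.png',f['pixels']); np.savez('w10.npz',**f)
go(.544,-.13,.06,13.9)
f=np.load('w9.npz')
P=cloud(f)
w=np.array([W(f,u,v,.01) for u,v in [(222,166),(292,166),(291,212),(223,212)]]); print(w.round(4),w.mean(0)); e=w[1]-w[0]+w[2]-w[3]; print(np.degrees(np.arctan2(e[1],e[0])))"
```

```text
time: 16.35
tool_pos: [0.5443, -0.13, 0.1008]
tool_rot: [0.632, -0.319, 0.631, 0.318]
contact_force: [-0.8, -0.2, -0.3]
gripper_width: 0.998
time: 16.98
tool_pos: [0.5443, -0.13, 0.1005]
tool_rot: [0.702, -0.087, 0.701, 0.086]
contact_force: [0.8, -0.6, 0.9]
gripper_width: 1.0
t 17.02 pos [ 0.5442 -0.13    0.1004] psi 14.11 tool x [ 0.001 -0.001 -1.   ] shift cm (present axes) [ 4.04  0.01 -0.03] twist x 0.21 q1,q6 [-0.37 -0.61] F [ 0.1 -0.3 -0.1] w 0.996
  shift cm in axes after twist [ 4.04  0.01 -0.03]
[[ 0.532  -0.1587  0.01  ]
 [ 0.5195 -0.1078  0.01  ]
 [ 0.5553 -0.0985  0.01  ]
 [ 0.5681 -0.1502  0.01  ]] [ 0.54372802 -0.12877605  0.01      ]
103.87712934734432
```

View pics/w10.png

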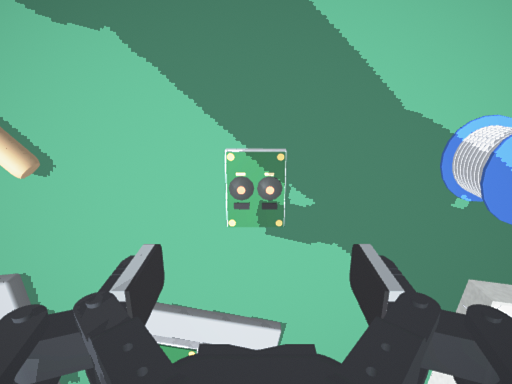

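```bash
python3 -m inch '[{"fingers":0.6,"delta_pos":[4,0,0],"twist":[0,0,0]},{"fingers":0.4,"delta_pos":[3,0,0],"twist":[0,0,0]},{"fingers":0.4,"delta_pos":[2,0,0],"twist":[0,0,0]},{"fingers":0.4,"delta_pos":[0.75,0,0],"twist":[0,0,0]},{"fingers":0.4,"delta_pos":[0,0,0],"twist":[0,0,0]}]'; python3 -c "
from h import *
go(.544,-.13,.003,13.9)"
```

```text
time: 17.65
tool_pos: [0.5441, -0.13, 0.0021]
tool_rot: [0.702, -0.086, 0.702, 0.086]
contact_force: [0.4, 0.9, -0.1]
gripper_width: 0.697
t 17.65 pos [ 0.5441 -0.13    0.0021] psi 13.96 tool x [ 0. -0. -1.] shift cm (present axes) [-0.09  0.   -0.01] twist x 0.06 q1,q6 [-0.37 -0.61] F [ 0.4  0.9 -0.1] w 0.697
  shift cm in axes after twist [-0.09  0.   -0.01]
```

```bash
python3 -m inch '[{"fingers":-1,"delta_pos":[0,0,0],"twist":[0,0,0]},{"fingers":-1,"delta_pos":[0,0,0],"twist":[0,0,0]},{"fingers":-1,"delta_pos":[0,0,0],"twist":[0,0,0]}]';python3 -m inch '[{"fingers":-1,"delta_pos":[-2,0,0],"twist":[0,0,0]},{"fingers":-1,"delta_pos":[-4,0,0],"twist":[0,0,0]},{"fingers":-1,"delta_pos":[-4,0,0],"twist":[0,0,0]},{"fingers":-1,"delta_pos":[0,0,0],"twist":[0,0,0]}]'; python3 - <<'E'
from h import *
f=viewer.grab_frame('wrist'); cv2.imwrite('pics/w11.png',f['pixels']); np.savez('w11.npz',**f)
p,M=tool(); C=(cloud(f)-p)@M*1000
print([C[v,u].round(0).tolist() for v in (215,275,280) for u in (230,280)])
go(.537,.096,.10,13.85)
E
```

```text
time: 18.02
tool_pos: [0.5453, -0.1304, 0.0037]
tool_rot: [0.703, -0.086, 0.701, 0.085]
contact_force: [-1.2, 0.5, 5.5]
gripper_width: 0.501
time: 18.52
tool_pos: [0.5469, -0.131, 0.1073]
tool_rot: [0.705, -0.087, 0.699, 0.084]
contact_force: [-0.1, 0.1, -0.8]
gripper_width: 0.504
[[-8.0, 20.0, -10.0], [-9.0, 20.0, 13.0], [-9.0, -12.0, -11.0], [-9.0, -11.0, 13.0], [-10.0, -13.0, -11.0], [-10.0, -14.0, 13.0]]
t 18.57 pos [ 0.5451 -0.1303  0.1045] psi 13.94 tool x [ 0.004 -0.002 -1.   ] shift cm (present axes) [ 0.41 22.17  4.66] twist x 0.09 q1,q6 [-0.37 -0.61] F [-0.9 -0.7 -2.5] w 0.498
  shift cm in axes after twist [ 0.41 22.17  4.63]
```

View pics/w11.png

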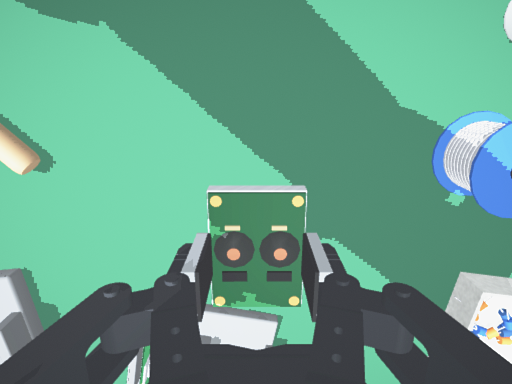

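```bash
python3 - <<'E'
from h import *
f=dict(np.load('w11.npz')); crop(f,190,175,140,145,4,'pics/w11c.png')
p,M=tool(); 
C=(cloud(f)-p)@M*1000
m=(C[...,0]>-13)&(C[...,0]<-5)&(abs(C[...,2])<20)&(np.mgrid[:384,:512][0]<310)
print(C[m].min(0),C[m].max(0),np.median(C[m],0))
zt=p[2]-M[2,0]*0.009*1+0
for u,v in [(216,201),(298,201),(294,300),(220,301)]: print(((W(f,u,v,p[2]+.009)-p)@M*1000).round(1))
E
```

```text
[-12.99946168 -30.42199478 -19.99217346] [-5.01816643 31.82019541 19.99916054] [-8.97462304  6.11983274 -0.06289624]
[ -9.1  26.8 -16.3]
[-9.  26.7 20.7]
[ -8.8 -26.1  20.7]
[ -9.  -26.4 -16.3]
```

View pics/w11c.png

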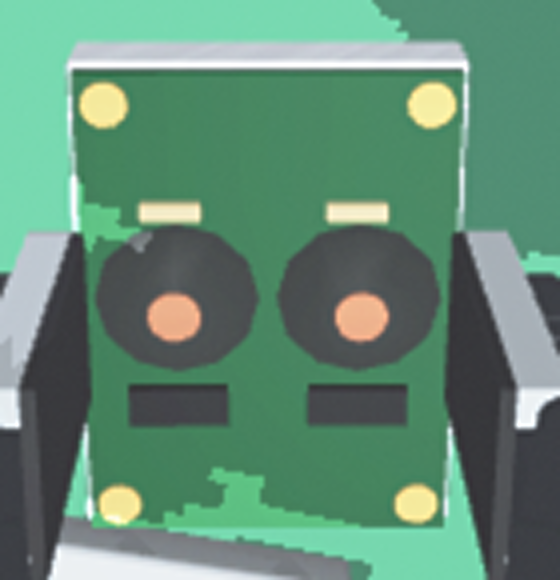

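```bash
python3 -m inch '[{"fingers":-1,"delta_pos":[0,3.4,0.8],"twist":[0,0,0]},{"fingers":-1,"delta_pos":[0,4.8,1],"twist":[0,0,0]},{"fingers":-1,"delta_pos":[0,4.8,1],"twist":[0,0,0]},{"fingers":-1,"delta_pos":[0,4.8,1],"twist":[0,0,0]},{"fingers":-1,"delta_pos":[0,3.4,0.6],"twist":[0,0,0]}]';python3 -m inch '[{"fingers":-1,"delta_pos":[0,1,0.2],"twist":[0,0,0]},{"fingers":-1,"delta_pos":[0,0,0],"twist":[0,0,0]},{"fingers":-1,"delta_pos":[0,0,0],"twist":[0,0,0]}]'; python3 - <<'E'
from h import *
f=viewer.grab_frame('wrist'); cv2.imwrite('pics/w12.png',f['pixels']); np.savez('w12.npz',**f)
g=viewer.grab_frame('top'); crop(g,145,150,100,75,8,'pics/top12.png'); np.savez('t12.npz',**g)
go(.537,.096,.10,13.85)
E
```

```text
time: 19.2
tool_pos: [0.5337, 0.0884, 0.0999]
tool_rot: [0.701, -0.086, 0.703, 0.086]
contact_force: [0.3, -0.5, -1.9]
gripper_width: 0.505
time: 19.58
tool_pos: [0.5349, 0.0956, 0.1013]
tool_rot: [0.702, -0.085, 0.702, 0.085]
contact_force: [0.5, 0.4, -1.2]
gripper_width: 0.502
t 19.68 pos [0.5351 0.0955 0.1016] psi 13.85 tool x [-0. -0. -1.] shift cm (present axes) [ 0.16 -0.    0.2 ] twist x -0.0 q1,q6 [ 0.04 -0.2 ] F [-0.3  0.7 -0.2] w 0.501
  shift cm in axes after twist [ 0.16 -0.    0.2 ]
```

View pics/w12.png

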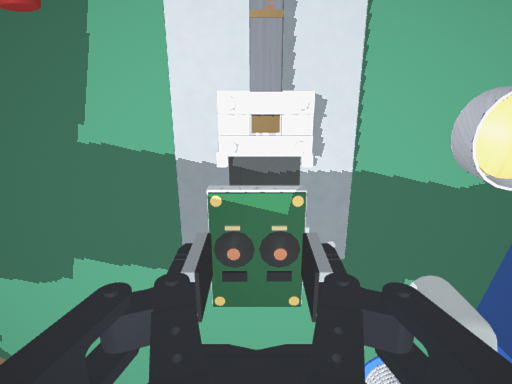

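View pics/top12.png

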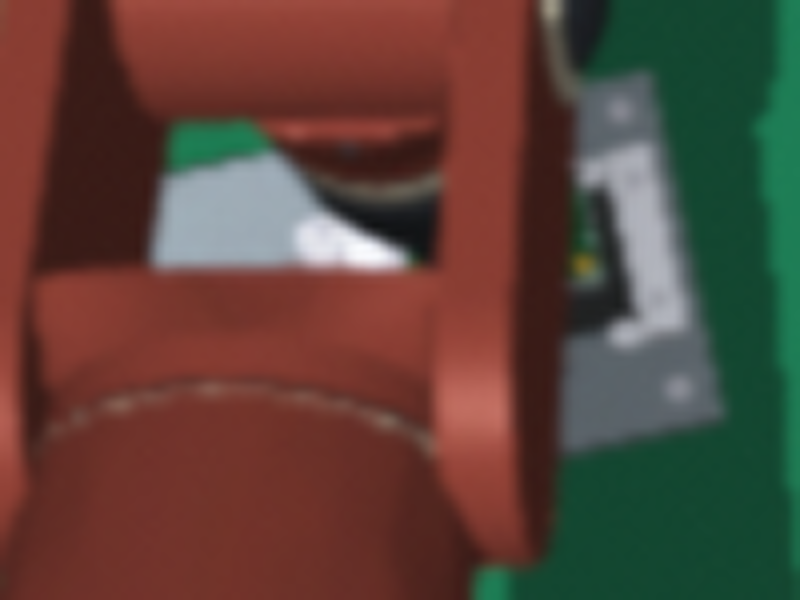

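```bash
python3 - <<'E'
from h import *
f=dict(np.load('w12.npz')); crop(f,160,80,200,140,4,'pics/w12c.png')
p,M=tool()
T=lambda u,v,z:((W(f,u,v,z)-p)@M*1000).round(1)
P=cloud(f);C=(P-p)@M*1000
for n,lo,hi in [("guide",.036,.046),("bar",.033,.039),("ears",.02,.028)]:
    m=(P[...,2]>lo)&(P[...,2]<hi)&(np.mgrid[:384,:512][0]<185)&(abs(C[...,2])<40)
    if n=="bar": m&=np.mgrid[:384,:512][0]<85
    print(n,m.sum(),C[m].min(0).round(1),C[m].max(0).round(1),np.median(C[m],0).round(1))
m=(abs(P[...,2]-.016)<.003)&(np.mgrid[:384,:512][0]<90); print("plate",C[m].min(0).round(1),C[m].max(0).round(1))
E
```

```text
guide 6624 [ 56.5  34.  -24.2] [ 65.6 124.4  35.8] [60.8 61.5  5.7]
bar 2834 [63.5 78.5 -4.2] [ 68.4 124.8  15.9] [ 65.8 102.9   5.8]
ears 410 [ 73.7  23.4 -28.1] [81.5 59.7 39.8] [77.5 29.5  3.3]
plate [  82.7   75.3 -162.4] [ 88.7 129.6 173.7]
```

View pics/w12c.png

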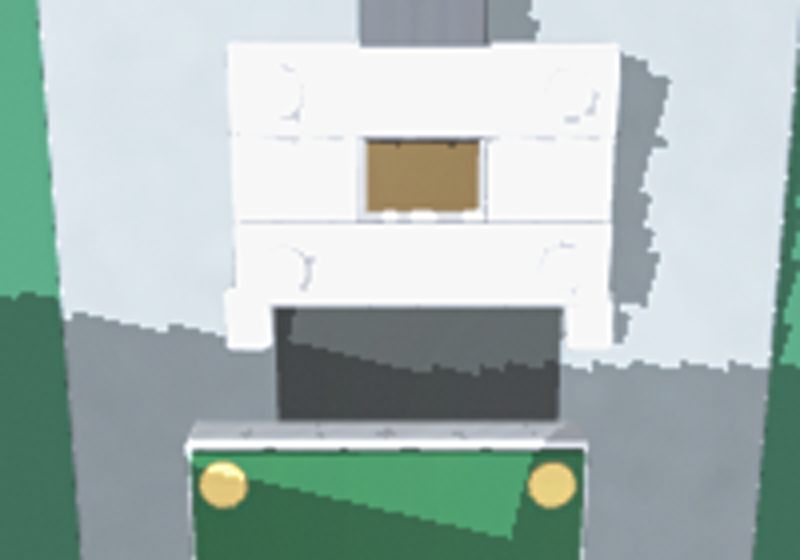

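```bash
python3 - <<'E'
from h import *
f=dict(np.load('w12.npz')); p,M=tool()
T=lambda a,b,z:((W(f,160+a/4,80+b/4,z)-p)@M*1000).round(1)
print("guide rear",T(228,43,.0416),T(620,43,.0416),"front",T(235,305,.0416),T(612,305,.0416))
print("ear fronts z.024",T(228,347,.024),T(270,347,.024),T(566,347,.024),T(610,347,.024))
print("floor edge sides z .016", T(275,370,.016),T(560,370,.016))
print("board top front", T(190,449,p[2]+.009),T(587,449,p[2]+.009),T(222,484,p[2]+.009),T(552,484,p[2]+.009))
E
```

```text
guide rear [ 60.   74.6 -23.6] [60.  74.6 35.6] front [ 60.   34.4 -23.9] [60.  34.3 36.5]
ear fronts z.024 [ 77.6  23.1 -27.5] [ 77.6  23.1 -20.2] [77.6 23.1 31.9] [77.6 23.1 39.7]
floor edge sides z .016 [ 85.6  16.8 -20.1] [85.6 16.8 32.1]
board top front [ -9.   33.  -21.1] [-9.  33.  22.2] [ -9.   28.9 -17.8] [-9.  28.9 18.6]
```

```bash
python3 -m inch '[{"fingers":-1,"delta_pos":[2,0,0.5],"twist":[0,0,0]},{"fingers":-1,"delta_pos":[2,0,0],"twist":[0,0,0]},{"fingers":-1,"delta_pos":[0,0,0],"twist":[0,0,0]},{"fingers":-1,"delta_pos":[0,0,0],"twist":[0,0,0]}]'; python3 - <<'E'
from h import *
s=manip.state();p,M=tool(s)
f=viewer.grab_frame('wrist'); cv2.imwrite('pics/w13.png',f['pixels']); np.savez('w13.npz',p=p,M=M,**f)
g=viewer.grab_frame('scene'); crop(g,285,185,120,80,6,'pics/s13.png')
print(p,M[:,0]); crop(f,160,80,200,140,4,'pics/w13c.png')
E
```

```text
time: 20.18
tool_pos: [0.5397, 0.0978, 0.0613]
tool_rot: [0.702, -0.086, 0.702, 0.086]
contact_force: [0.7, -0.9, -2.1]
gripper_width: 0.5
[0.53965148 0.09784739 0.06128118] [-8.78869520e-04 -5.51749111e-05 -9.99999612e-01]
```

View pics/w13.png

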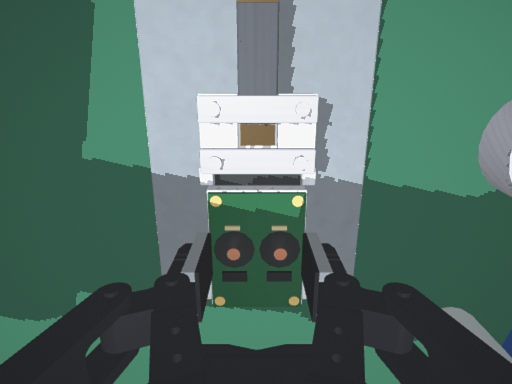

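View pics/s13.png

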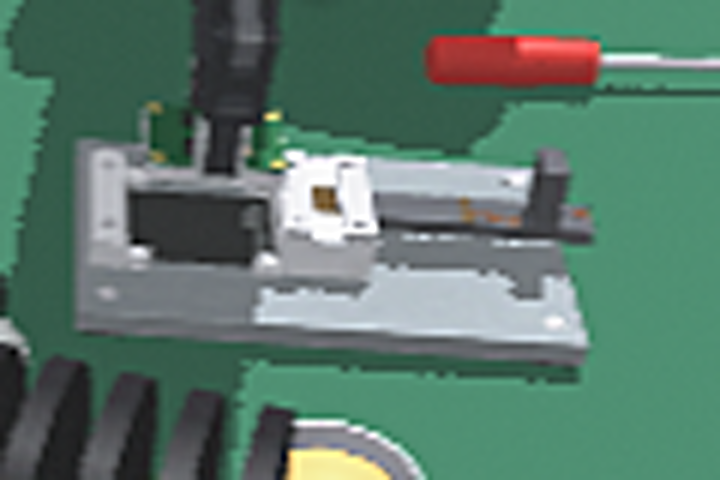

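View pics/w13c.png

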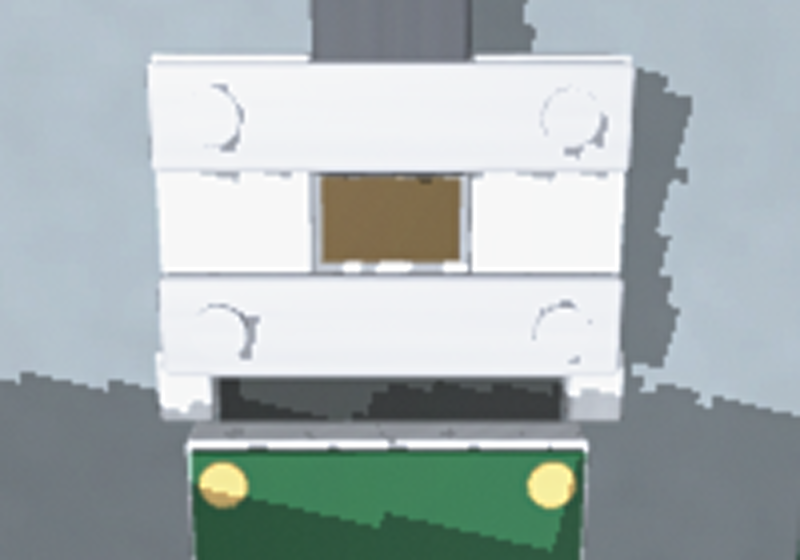

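```bash
python3 - <<'E'
from h import *
f=dict(np.load('w13.npz')); p,M=f["p"],f["M"]
t=lambda u,v,z:((W(f,u,v,z)-p)@M*1000).round(1)
T=lambda a,b,z:t(160+a/4,80+b/4,z)
print("guide rear",T(150,60,.0416),T(633,60,.0416),"front",T(160,373,.0416),T(620,373,.0416))
print("ear fronts",T(160,420,.024),T(213,420,.024),T(563,420,.024),T(620,420,.024))
P=cloud(f);C=(P-p)@M*1000
bt=np.median(C[262:300,250:262,0]);print("board top x",bt)
zt=p[2]-bt/1000
for q in [(216,201),(298,201),(294,300),(220,301)]: print(t(*q,zt))
print("edges",T(190,450,zt),T(587,450,zt),t(213,306,zt),t(301,306,zt))
E
```

```text
guide rear [ 19.7  73.  -28.1] [19.7 73.  30.5] front [ 19.7  33.7 -29. ] [19.7 33.7 31. ]
ear fronts [ 37.3  21.9 -32.6] [ 37.3  21.9 -24.9] [37.3 21.8 26.4] [37.3 21.8 34.7]
board top x -6.025224862611438
[ -6.   27.6 -17.8]
[-6.  27.6 19.2]
[ -6.  -25.   19.2]
[ -6.  -25.6 -17.9]
edges [ -6.   31.7 -21.5] [-6.  31.6 23. ] [ -6.  -28.6 -21.5] [ -6.  -28.6  22.8]
```

```bash
python3 -m inch '[{"fingers":-1,"delta_pos":[1.2,-0.2,0.04],"twist":[0,0,0]},{"fingers":-1,"delta_pos":[1.2,0,0],"twist":[0,0,0]},{"fingers":-1,"delta_pos":[0,0,0],"twist":[0,0,0]},{"fingers":-1,"delta_pos":[0,0,0],"twist":[0,0,0]}]'; python3 - <<'E'
from h import *
s=manip.state();p,M=tool(s)
f=viewer.grab_frame('wrist'); np.savez('w14.npz',p=p,M=M,**f)
g=viewer.grab_frame('scene'); crop(g,285,185,100,70,8,'pics/s14.png')
print(p,M[:,0]); crop(f,160,90,200,140,4,'pics/w14c.png')
E
```

```text
time: 20.78
tool_pos: [0.5406, 0.096, 0.0376]
tool_rot: [0.702, -0.086, 0.702, 0.086]
contact_force: [0.6, 0.3, -0.6]
gripper_width: 0.495
[0.54064144 0.0960342  0.03755438] [-3.93167713e-04 -2.07075905e-05 -9.99999922e-01]
```

View pics/s14.png

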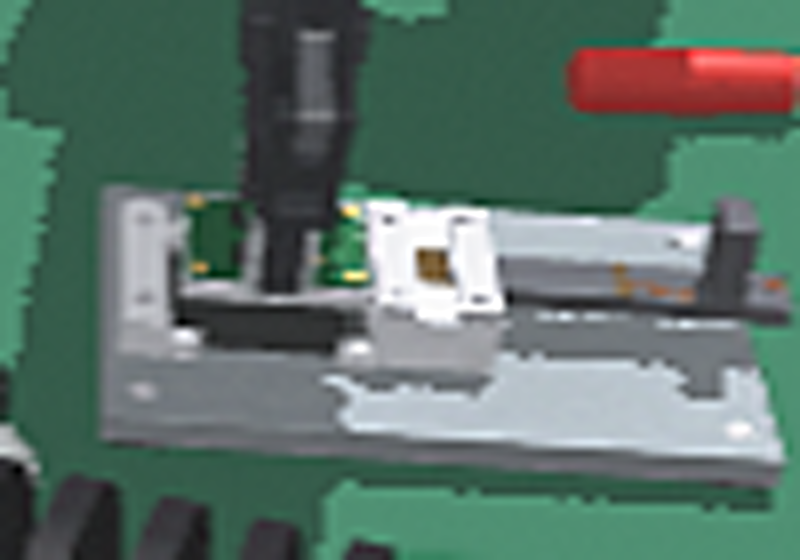

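View pics/w14c.png

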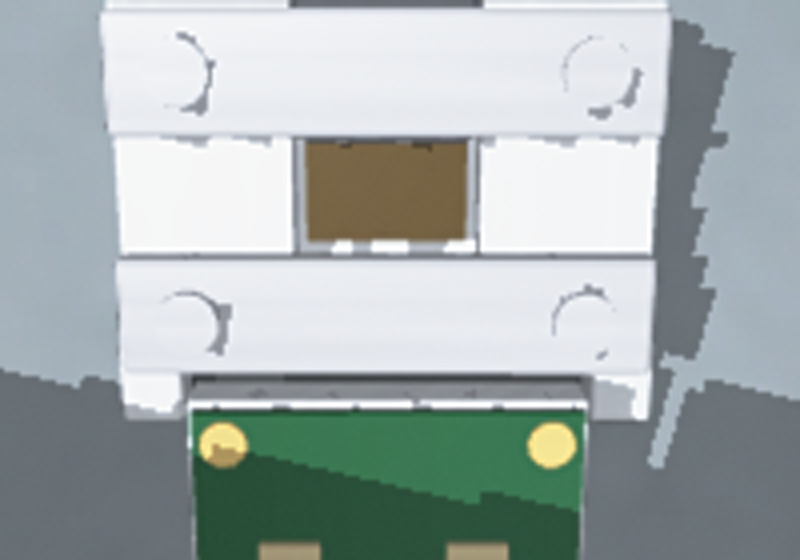

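```bash
python3 - <<'E'
from h import *
f=dict(np.load('w14.npz')); p,M=f["p"],f["M"]
T=lambda a,b,z:((W(f,160+a/4,90+b/4,z)-p)@M*1000).round(1)
print("guide front",T(117,373,.0416),T(655,373,.0416),"rear",T(101,10,.0416),T(670,10,.0416))
print("ear fronts",T(127,418,.024),T(184,418,.024),T(590,418,.024),T(648,418,.024))
zt=p[2]+.0063
print("board edge",T(190,408,zt),T(587,408,zt),"pads",T(222,445,zt),T(552,445,zt))
E
```

```text
guide front [ -4.   35.4 -29.8] [-4.1 35.3 30.8] rear [ -4.   74.6 -28.9] [-4.1 74.6 29.9]
ear fronts [ 13.6  24.1 -32.7] [ 13.6  24.1 -25.4] [13.5 24.  26.7] [13.5 24.  34.1]
board edge [ -6.3  32.  -21.4] [-6.3 31.9 22.9] pads [ -6.3  27.6 -18. ] [-6.3 27.6 19.2]
```

```bash
python3 -m inch '[{"fingers":-1,"delta_pos":[0.7,0,0],"twist":[0,0,0]},{"fingers":-1,"delta_pos":[0.7,0,0],"twist":[0,0,0]},{"fingers":-1,"delta_pos":[0.2,0,0],"twist":[0,0,0]}]';python3 -m inch '[{"fingers":-1,"delta_pos":[0.15,0,0],"twist":[0,0,0]}]';python3 -m inch '[{"fingers":-1,"delta_pos":[0.15,0,0],"twist":[0,0,0]}]'
```

```text
time: 21.25
tool_pos: [0.54, 0.096, 0.0208]
tool_rot: [0.701, -0.086, 0.702, 0.086]
contact_force: [-0.2, -0.8, -0.8]
gripper_width: 0.501
time: 21.38
tool_pos: [0.5406, 0.096, 0.02]
tool_rot: [0.702, -0.086, 0.702, 0.086]
contact_force: [-0.0, 0.3, -0.5]
gripper_width: 0.503
time: 21.5
tool_pos: [0.5408, 0.096, 0.0197]
tool_rot: [0.702, -0.086, 0.702, 0.086]
contact_force: [-6.5, -0.2, 10.2]
gripper_width: 0.501
```

```bash
python3 -m inch '[{"fingers":0.4,"delta_pos":[-0.1,0,0],"twist":[0,0,0]},{"fingers":0.4,"delta_pos":[0,0,0],"twist":[0,0,0]},{"fingers":0.4,"delta_pos":[-2,0,0],"twist":[0,0,0]},{"fingers":0.4,"delta_pos":[-5,0,0],"twist":[0,0,0]},{"fingers":0.4,"delta_pos":[-1.5,0,0],"twist":[0,0,0]}]'; python3 -m inch '[{"fingers":-1,"delta_pos":[0,0,0],"twist":[0,0,0]},{"fingers":-1,"delta_pos":[0,0,0],"twist":[0,0,0]}]'; python3 - <<'E'
from h import *
go(.4977,.2728,.105,13.9)
s=manip.state();p,M=tool(s)
f=viewer.grab_frame('wrist'); np.savez('w15.npz',p=p,M=M,**f); cv2.imwrite('pics/w15.png',f['pixels'])
g=viewer.grab_frame('scene'); crop(g,285,185,100,70,8,'pics/s15.png')
E
```

```text
time: 22.12
tool_pos: [0.5436, 0.0962, 0.1101]
tool_rot: [0.705, -0.086, 0.699, 0.086]
contact_force: [0.3, 0.5, 0.4]
gripper_width: 0.7
time: 22.38
tool_pos: [0.5397, 0.096, 0.1034]
tool_rot: [0.701, -0.086, 0.703, 0.086]
contact_force: [0.6, 0.7, -1.3]
gripper_width: 0.277
t 22.38 pos [0.5397 0.096  0.1034] psi 13.93 tool x [-0.002 -0.    -1.   ] shift cm (present axes) [-0.15 18.17  0.18] twist x 0.03 q1,q6 [ 0.04 -0.2 ] F [ 0.6  0.7 -1.3] w 0.277
  shift cm in axes after twist [-0.15 18.17  0.17]
```

View pics/w15.png

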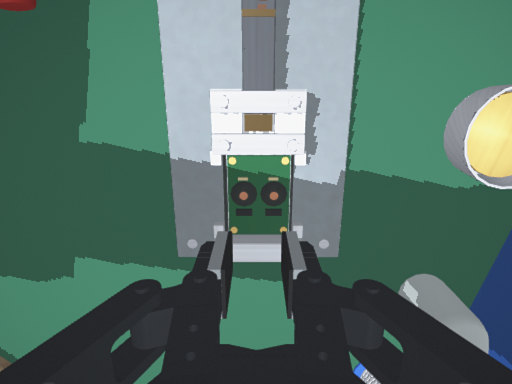

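View pics/s15.png

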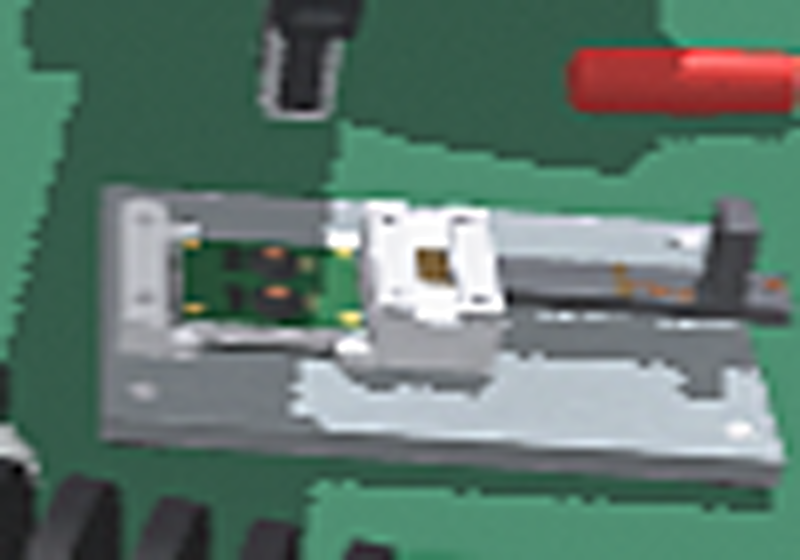

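The board lies in the nest between the four ears: pads at (232,160) and (284,229), end stop at v≈243. Next I'll push the bolt, closed fingers behind the knob.

```bash
python3 -m inch '[{"fingers":-1,"delta_pos":[0,4,0.1],"twist":[0,0,0]},{"fingers":-1,"delta_pos":[0,5,0.1],"twist":[0,0,0]},{"fingers":-1,"delta_pos":[0,5,0],"twist":[0,0,0]},{"fingers":-1,"delta_pos":[0,4.2,0],"twist":[0,0,0]},{"fingers":-1,"delta_pos":[0,0,0],"twist":[0,0,0]}]'; python3 - <<'E'
from h import *
go(.4977,.2728,.044,13.9)
d=dict(np.load('w15.npz')); P=cloud(d); 
for n,(u,v) in dict(a=(240,170),b=(279,170),c=(258,225),d=(235,222),e=(282,222)).items(): print(n,P[v-2:v+3,u-2:u+3].reshape(-1,3).mean(0).round(4))
s=manip.state();p,M=tool(s)
f=viewer.grab_frame('wrist'); cv2.imwrite('pics/w16.png',f['pixels'])
E
```

```text
time: 23.1
tool_pos: [0.4972, 0.275, 0.1033]
tool_rot: [0.701, -0.087, 0.703, 0.087]
contact_force: [-0.3, -0.2, 0.6]
gripper_width: 0.0
t 23.1 pos [0.4972 0.275  0.1033] psi 14.16 tool x [-0.003 -0.001 -1.   ] shift cm (present axes) [ 5.93 -0.22  0.01] twist x 0.26 q1,q6 [0.37 0.13] F [-0.3 -0.2  0.6] w 0.0
  shift cm in axes after twist [ 5.93 -0.22  0.01]
a [0.5237 0.1132 0.0256]
b [0.5505 0.1199 0.026 ]
c [0.5463 0.0752 0.0256]
d [0.5291 0.0734 0.0256]
e [0.563  0.0819 0.0259]
```

View pics/w16.png

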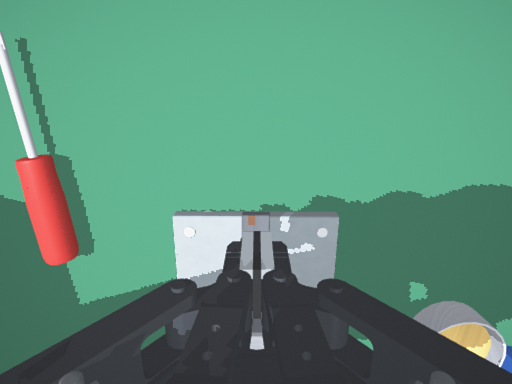

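```bash
python3 -m inch '[{"fingers":-1,"delta_pos":[2,0,0],"twist":[0,0,0]},{"fingers":-1,"delta_pos":[2,0,0],"twist":[0,0,0]}]';  python3 -m inch '[{"fingers":-1,"delta_pos":[1.7,0,0],"twist":[0,0,0]},{"fingers":-1,"delta_pos":[0,0,0],"twist":[0,0,0]}]'; python3 -m inch '[{"fingers":-1,"delta_pos":[0,-0.6,0],"twist":[0,0,0]},{"fingers":-1,"delta_pos":[0,-0.4,0],"twist":[0,0,0]}]';python3 -m inch '[{"fingers":-1,"delta_pos":[0,-0.3,0],"twist":[0,0,0]},{"fingers":-1,"delta_pos":[0,-0.3,0],"twist":[0,0,0]}]'
```

```text
time: 23.4
tool_pos: [0.4986, 0.2718, 0.0627]
tool_rot: [0.701, -0.085, 0.702, 0.085]
contact_force: [-0.0, 0.0, 0.5]
gripper_width: 0.002
time: 23.65
tool_pos: [0.4971, 0.2719, 0.0449]
tool_rot: [0.7, -0.086, 0.704, 0.085]
contact_force: [-0.0, 0.1, -0.4]
gripper_width: 0.0
time: 23.9
tool_pos: [0.5022, 0.2633, 0.0488]
tool_rot: [0.703, -0.086, 0.701, 0.086]
contact_force: [0.4, -0.2, 0.2]
gripper_width: 0.0
time: 24.15
tool_pos: [0.5031, 0.2586, 0.0487]
tool_rot: [0.702, -0.085, 0.701, 0.087]
contact_force: [-1.1, 4.8, 2.7]
gripper_width: -0.0
```

```bash
python3 -m inch '[{"fingers":-1,"delta_pos":[0,-0.4,0],"twist":[0,0,0]},{"fingers":-1,"delta_pos":[0,-0.4,0],"twist":[0,0,0]},{"fingers":-1,"delta_pos":[0,-0.4,0],"twist":[0,0,0]}]';python3 -m inch '[{"fingers":-1,"delta_pos":[0,-0.4,0],"twist":[0,0,0]},{"fingers":-1,"delta_pos":[0,-0.4,0],"twist":[0,0,0]},{"fingers":-1,"delta_pos":[0,-0.4,0],"twist":[0,0,0]}]'
```

```text
time: 24.52
tool_pos: [0.5059, 0.2472, 0.0487]
tool_rot: [0.702, -0.085, 0.701, 0.087]
contact_force: [-0.7, 4.9, 2.8]
gripper_width: 0.0
time: 24.9
tool_pos: [0.5088, 0.2355, 0.0487]
tool_rot: [0.702, -0.085, 0.701, 0.087]
contact_force: [-1.5, 5.2, 2.8]
gripper_width: 0.003
```

```bash
python3 -m inch '[{"fingers":-1,"delta_pos":[0,-0.4,0],"twist":[0,0,0]},{"fingers":-1,"delta_pos":[0,-0.3,0],"twist":[0,0,0]},{"fingers":-1,"delta_pos":[0,-0.2,0],"twist":[0,0,0]}]';python3 -m inch '[{"fingers":-1,"delta_pos":[0,-0.15,0],"twist":[0,0,0]},{"fingers":-1,"delta_pos":[0,-0.15,0],"twist":[0,0,0]}]';python3 -m inch '[{"fingers":-1,"delta_pos":[0,-0.1,0],"twist":[0,0,0]}]'
```

```text
time: 25.28
tool_pos: [0.511, 0.2265, 0.0487]
tool_rot: [0.702, -0.085, 0.701, 0.087]
contact_force: [-2.2, 5.3, 2.1]
gripper_width: 0.004
time: 25.52
tool_pos: [0.5117, 0.2236, 0.0487]
tool_rot: [0.702, -0.085, 0.701, 0.086]
contact_force: [-1.2, 5.1, 2.7]
gripper_width: -0.0
time: 25.65
tool_pos: [0.512, 0.2226, 0.0487]
tool_rot: [0.702, -0.085, 0.701, 0.086]
contact_force: [-1.1, 4.7, 2.5]
gripper_width: 0.003
```

```bash
python3 -m inch '[{"fingers":-1,"delta_pos":[0,-0.1,0],"twist":[0,0,0]}]';python3 -m inch '[{"fingers":-1,"delta_pos":[0,-0.1,0],"twist":[0,0,0]}]';python3 -m inch '[{"fingers":-1,"delta_pos":[0,-0.08,0],"twist":[0,0,0]}]'
```

```text
time: 25.78
tool_pos: [0.5123, 0.2216, 0.0487]
tool_rot: [0.702, -0.085, 0.701, 0.086]
contact_force: [-1.0, 4.5, 3.4]
gripper_width: -0.001
time: 25.9
tool_pos: [0.5123, 0.2215, 0.0487]
tool_rot: [0.702, -0.084, 0.702, 0.087]
contact_force: [-2.0, 9.6, 2.2]
gripper_width: 0.003
time: 26.02
tool_pos: [0.5123, 0.2215, 0.0487]
tool_rot: [0.702, -0.084, 0.702, 0.088]
contact_force: [-2.5, 11.7, 3.0]
gripper_width: 0.003
```

At the stop. Backing off, lifting clear and checking.

```bash
python3 -m inch '[{"fingers":-1,"delta_pos":[0,0.6,0],"twist":[0,0,0]},{"fingers":-1,"delta_pos":[0,1,0],"twist":[0,0,0]},{"fingers":-1,"delta_pos":[-3,0,0],"twist":[0,0,0]},{"fingers":-1,"delta_pos":[-5,0,0],"twist":[0,0,0]},{"fingers":-1,"delta_pos":[-3,-5,0],"twist":[0,0,0]}]';python3 -m inch '[{"fingers":-1,"delta_pos":[0,-5,0],"twist":[0,0,0]},{"fingers":-1,"delta_pos":[0,-5,0],"twist":[0,0,0]},{"fingers":-1,"delta_pos":[0,0,0],"twist":[0,0,0]},{"fingers":-1,"delta_pos":[0,0,0],"twist":[0,0,0]}]'; python3 - <<'E'
from h import *
s=manip.state();p,M=tool(s); print(s["time"],p,s["contact_force"])
f=viewer.grab_frame('wrist'); np.savez('w17.npz',p=p,M=M,**f); cv2.imwrite('pics/w17.png',f['pixels'])
g=viewer.grab_frame('scene'); crop(g,285,185,100,70,8,'pics/s17.png')
P=cloud(f);o=np.array([.5411,.0971,0]);a=np.radians(103.9);ey=np.array([np.cos(a),np.sin(a),0]);ex=np.array([ey[1],-ey[0],0])
q=np.stack([(P-o)@ex,(P-o)@ey,P[...,2]],-1)
m=(f["range_z"]>.1)&(abs(q[...,2]-.067)<.003)&(abs(q[...,0])<.02)&(q[...,1]>.09)&(q[...,1]<.17); print("knob",m.sum(),q[m].mean(0),q[m].min(0),q[m].max(0))
E
```

```text
time: 26.65
tool_pos: [0.521, 0.1876, 0.1604]
tool_rot: [0.703, -0.087, 0.701, 0.087]
contact_force: [1.5, -0.6, -0.5]
gripper_width: -0.002
time: 27.15
tool_pos: [0.5443, 0.0892, 0.1574]
tool_rot: [0.702, -0.086, 0.702, 0.086]
contact_force: [-0.7, 0.5, 0.6]
gripper_width: 0.002
27.15 [0.54426491 0.08920097 0.15744451] [-0.73009439  0.5104815   0.60624471]
knob 683 [-0.00029879  0.11135497  0.0664803 ] [-0.01128778  0.10544565  0.06403372] [0.01061549 0.11766294 0.06888738]
```

View pics/w17.png

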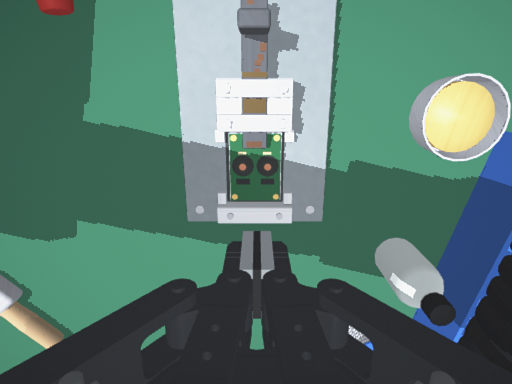

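View pics/s17.png

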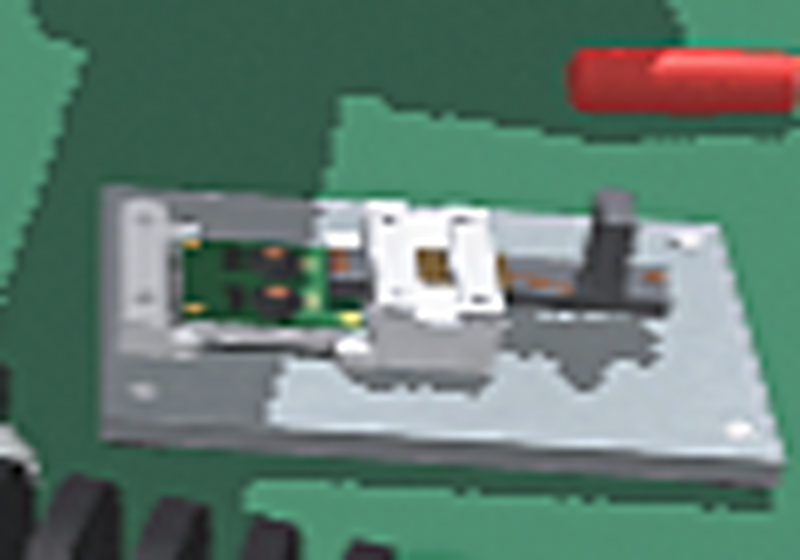

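The tongue at (255,142) is over the board's end, and the knob reads 111.4 mm from the nest centre (112 when home). The board is flat and the gripper is clear, so I'm handing in.

```bash
python3 -c "
from h import *
print(manip.job_done()); print(manip.state()['time'])"
```

```text
the job is handed in; nothing more can be done
None
the job is handed in; nothing more can be done
```

The job is done and handed in at about 27 s of the 69 s allowed; the hand-in gave no verdict.

- **Bolt freed:** it bound three times, at about 12, 18 and 24 mm. I pushed it back 6 to 8 mm each time and pulled with no more than about 12 N, then it ran free to its stop. The camera showed the knob 151.8 mm from the nest centre (152 expected).
- **Board placed:** I lifted the coil board by its ends, set it flat on the bench, gripped it again by its long sides and laid it in the nest. Its top reads 25.6–26.0 mm above the bench at five points (26 expected). It lies between all four ears.
- **Bolt home:** I pushed it to its stop with the fingers shut. The knob reads 111.4 mm (112 expected), the tongue is visible over the board's end, and the gripper is about 16 cm up and clear.
- **Other objects:** I never touched the heat-sink board, spool or bottle. The jig stayed put as far as the images show, but I did not measure its shift at the end.

**Disagreements:** the top and wrist cameras differed by 3–4 mm on the jig's position; I used the wrist view and checked again close up before lowering the board. The gripper reads about 3 mm too narrow on the boards and 1.5 mm too narrow on the knob.

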